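# Pin the gang mould down, unmould the plaster stamps and put the lid on

### The job

Pin the casting mould down to its board with the two red-headed pins, one fully home through the slot in each ear: the hole in the board is hidden under the ear, so feel for it along the slot with the tip of the pin. Then, with both pins home, lift every plaster stamp out of the mould and set it upright and flat in the wooden drying tray, and when the mould is empty lay its lid flat and square over the cavities, leaving the pins in. Leave the ink jar and the ink can where they are.

Things in the scene. Friction and masses are not known exactly. Their poses are not given: they have to be found in the camera images.
- mould: Fixed aluminium mould on a plywood board (210 x 270 x 26 mm). Origin: centre of the board's underside, on the table; z up. Mould 176 (x) by 144 (y) mm, top flat at z = 56 mm. Four open cavities, each 74 x 52 mm, 20 mm deep (floor at z = 36), centred at x = +-42, y = +-32 mm. At each y end a hollow ear, 140 (x) by 46 (y) mm, level with the top, with one slot in its 8 mm top plate
- slot_left (a point): Centre of the slot in the +y ear, on its top face (mould 0, +95, 56 mm), axes as the mould's. Slot 56 long (x), 18 wide (y). 30 mm under the ear's top lies the board's face with one blind hole, 16.5 mm across, 22 deep, hard to see. It lies on the slot's centre line, anywhere within 16 mm either way of the slot's centre, different in each ear and start
- slot_right (a point): The same for the -y ear (mould frame 0, -95, 56 mm)
- pin1: A hold-down pin, origin at its tip, z up along it: steel shank 14 mm across, 50 long (chamfered tip, 9 mm across, full size 3 mm up), collar 28 across and 6 thick, then a round red head 22 across and 38 tall to grip. 94 mm in all, 0.14 kg. Fully home the collar rests on the ear and the tip is 20 mm down in the hole (mould z = 6). Either pin suits either ear
- pin1_head (a point): Centre of the first pin's red head, 75 mm above its tip
- pin1_tip (a point): The tip of the first pin
- pin2: The second pin, the same as the first
- pin2_head (a point): Centre of the second pin's red head, 75 mm above its tip
- pin2_tip (a point): The tip of the second pin
- pin_block: Fixed brown wooden block, 70 (x) by 130 (y) by 54 mm high, origin under its centre, in which the two pins stand at the start, collars on its top, in through holes 17 mm across at y = +32 and -32 mm
- tray: Fixed low wooden drying tray, 212 (x) by 172 (y) mm outside, walls 6 mm thick and 18 mm high, floor 6 mm above the table; origin under its centre. Room for four stamps in 2 x 2, set with their long sides along its x
- stamp1_mid (a point): Salmon-pink plaster hand stamp; this point is its centre, 27 mm above its underside, z up. Body 70 (x) by 48 (y) by 22 mm high; on it a grip rib 54 long (x), 16 thick (y), 32 high: 54 mm tall in all; about 0.16 kg. It starts loose in a cavity of the mould, rib up, on the cavity floor; 2 to 4 stamps are there, the others absent
- stamp2_mid (a point): Salmon-pink plaster hand stamp; this point is its centre, 27 mm above its underside, z up. Body 70 (x) by 48 (y) by 22 mm high; on it a grip rib 54 long (x), 16 thick (y), 32 high: 54 mm tall in all; about 0.16 kg. It starts loose in a cavity of the mould, rib up, on the cavity floor; 2 to 4 stamps are there, the others absent
- stamp3_mid (a point): Salmon-pink plaster hand stamp; this point is its centre, 27 mm above its underside, z up. Body 70 (x) by 48 (y) by 22 mm high; on it a grip rib 54 long (x), 16 thick (y), 32 high: 54 mm tall in all; about 0.16 kg. It starts loose in a cavity of the mould, rib up, on the cavity floor; 2 to 4 stamps are there, the others absent
- stamp4_mid (a point): Salmon-pink plaster hand stamp; this point is its centre, 27 mm above its underside, z up. Body 70 (x) by 48 (y) by 22 mm high; on it a grip rib 54 long (x), 16 thick (y), 32 high: 54 mm tall in all; about 0.16 kg. It starts loose in a cavity of the mould, rib up, on the cavity floor; 2 to 4 stamps are there, the others absent
- lid_mid (a point): Loose plywood lid of the mould, 176 (x) by 144 (y) by 8 mm, with a green grip rib on top, 90 mm long (x), 18 mm thick (y), 34 mm high, so 42 mm tall in all; this point is its centre, 21 mm above its underside; z up. About 0.35 kg. It starts flat on the table, and it may be turned end for end
- ink_jar: Blue ink jar with a black lid, 72 mm across and 75 mm high, on the table; leave it where it is
- ink_can: Red ink can, 80 mm across and 90 mm high, on the table; leave it where it is
Not all that is in view belongs to the job. Leave any purple look-alike of the part that bears lid_mid alone.

How it is judged:
By the outcome, as a careful person would: the job done as asked, in the order asked, and still so for the second after the job is handed in, with the robot touching nothing.
Of stamp1, stamp2, stamp3, stamp4 only 2 to 4 are there at a start; the rules pass over those that are not, and their reading is None.
At some moment in a run one of lid may be knocked a few centimetres aside while the robot is not near it.
It also fails if it takes over 200 s, if anything falls off the work surface, if the arm or the gripper's body presses on something with over 40 N, if the wrist force passes 120 N, or if a joint passes its speed limit or range.

### The arm

A 7-joint arm with a two-finger parallel gripper is mounted at the origin on the work surface. World frame = base frame: x ahead of the robot, y to its left, z up, the work surface at z = 0. Lengths are in m, angles in rad, forces in N, time in s.
With the tool pointing down it reaches from about 0.35 to 0.9 m from the base axis. Payload 8.1 kg.
Tool frame: the origin (TCP) lies midway between the tips of the shut fingers; the grasp point (between the pads) lies arm.grasp_offset behind it (arm.grasp_offset is the distance from the TCP to the grasp point, in m); z points along the fingers, y is the line along which they close (so a half turn about z gives the same grasp; the last joint's range is limited). The gripper opens to 92 mm and grips with 3 to 60 N. Pads are 19 mm wide; open, the fingers measure 130 mm over their backs; the gripper's body (75 mm by 190 mm) begins 47 mm behind the grasp point.
Start: joints at [1.046, 0.434, 0.025, 1.573, -0.012, 1.134, -0.075], TCP at [0.256, -0.57, 0.198] pointing down, gripper open.
Joint ranges: [-2.62, 2.62], [-0.44, 2.09], [-1.27, 1.32], [0.08, 2.57], [-1.32, 4.46], [0.12, 2], [-2.74, 2.74]. Speed limits (rad/s): [2.22, 2.22, 3.01, 3.01, 3.14, 3.14, 3.14].

### API

Orientations are given as a rotation vector (axis times angle).
In Python, from cell import observe, imaging, arm gives the robot as it stands.
- The arm moves only by the tool apply_moves, never from a script. Its argument "commands" is a list of rows, each a list of 5 numbers: the opening in per cent of the stroke, from 0 (shut) to 100 (fully open), then the shift along the world's x, y, z in units of 0.06 m (1.0 is 0.06 m), then the turn about the world's z in units of 0.5 rad (1.0 is 0.5 rad). A call has 1 to 12 rows; each row shifts and turns the commanded pose from where the row before left it; what a row does not reach is not made up. A row lasts 1/8 s, in which the tool goes at most 62.5 mm and 10.7 degrees, less where a joint would pass 70% of its speed; a pose out of reach is approached as far as the arm can. A call with a number of a shift or a turn outside -1 to 1 is refused whole. A call with a gripper value outside its range is refused whole. The fingers move at their own pace and stop on an object; "newtons" is the grip in N (left out, the last holds). Time passes only in rows, so rows that do not move let the fingers close. It gives the time, the measured TCP pose, the force, the opening and the grip force at its end, in the units of the state.
- observe(): the state, without advancing time (a new reading comes with each control period).
- imaging.get_image(name): name is "side" or "top"; returns (picture, depth): 400x640x3 uint8, red, green, blue; 400x640 float32, m along the optical axis (not along the pixel's ray), 0 where there is no reading.
- imaging.camera_params(name): a dict with "camera_matrix" (3x3 intrinsics, pixels), "origin" and "rotation" of the camera in the world. Camera axes: x right, y up, looking along -z (the intrinsics and any distortion apply to the point x, -y, -z); pixel columns grow to the right and rows downward; lengths in m; the calibration is good to about 2 mm. A picture is of the moment at which its call begins. camera_params takes no time and is no camera call.
- arm.sign_off(): hands the job in; it is judged then, once.
The state is a dict: "clock": time; "joints": joint angles; "dq": joint speeds; "joint_efforts": joint torques, N m; "position": TCP position; "ee_rot": TCP orientation; "force": force on the tool from outside, world axes, zero at the start; "ft_torque": the same for the moment, N m; "width": opening from 0.0 (shut) to 1.0 (fully open); "gripper_force": force on a finger pad.
Only numpy, scipy, OpenCV 4.12 (cv2) and the standard library are available. Lean on these libraries where they do the work, as an engineer would, in place of code of your own. Each camera call takes 0.05 s, during which the arm holds its last target. There are 200 camera calls.

## Working session

There is one attempt and no reset: what is moved stays moved. The work goes in short steps, Python scripts to look and compute and a tool call to move; the robot and the scene stay as the last step left them, time stands still between calls to the robot, and variables do not carry over. Pictures are saved under pics/ and viewed, at most 14 in all, crops included, and the job is handed in when it is done.

Besides the shell and the picture viewer there is one more tool, called after "Call:" as name(argument=value, ...) on one line, values as JSON. apply_moves: Moves the arm, as the interface text tells. Its arguments: {"type":"object","properties":{"commands":{"type":"array"},"newtons":{"type":"number"}},"required":["commands"]}

```bash
mkdir -p pics
cat > h.py <<'E'
import numpy as np, cv2
from cell import observe, imaging, arm
def cap(n,f):
    im,d=imaging.get_image(n); cv2.imwrite(f'pics/{f}.png',im[:,:,::-1]); np.savez(f'pics/{f}.npz',im=im,d=d); return im,d
def pts(n,d):
    p=imaging.camera_params(n);K=np.array(p['camera_matrix']);v,u=np.mgrid[:d.shape[0],:d.shape[1]]
    c=np.stack([(u-K[0,2])/K[0,0]*d,-(v-K[1,2])/K[1,1]*d,-d],-1)
    R=np.array(p['rotation']);return c@R.T+np.array(p['origin'])
def st():
    s=observe();print({k:np.round(s[k],4).tolist() for k in('clock','position','ee_rot','force','width','gripper_force','joints')})
E
python3 - <<'E'
from h import *
for n in('top','side'):
    im,d=cap(n,n+'0');print(imaging.camera_params(n))
st();print(arm.grasp_offset)
E
```

```text
{'camera_matrix': array([[507.17167881,   0.        , 330.7440767 ],
       [  0.        , 507.17167881, 199.45384558],
       [  0.        ,   0.        ,   1.        ]]), 'origin': array([ 0.24305358, -0.06949837,  1.42646177]), 'rotation': array([ 0.11501554, -0.09804518, -1.57813503])}
{'camera_matrix': array([[366.94853228,   0.        , 318.45052008],
       [  0.        , 366.94853228, 208.22976188],
       [  0.        ,   0.        ,   1.        ]]), 'origin': array([0.20863425, 0.54961985, 0.74394781]), 'rotation': array([ 0.17652043, -1.11734942, -2.6674871 ])}
{'clock': 0.1, 'position': [0.2556, -0.5698, 0.1977], 'ee_rot': [-3.0707, -0.6572, 0.0006], 'force': [-0.5641, 0.1753, -1.0114], 'width': 1.0009, 'gripper_force': 0.0, 'joints': [1.0464, 0.4351, 0.025, 1.574, -0.0116, 1.134, -0.0751]}
0.0188
```

View pics/top0.png

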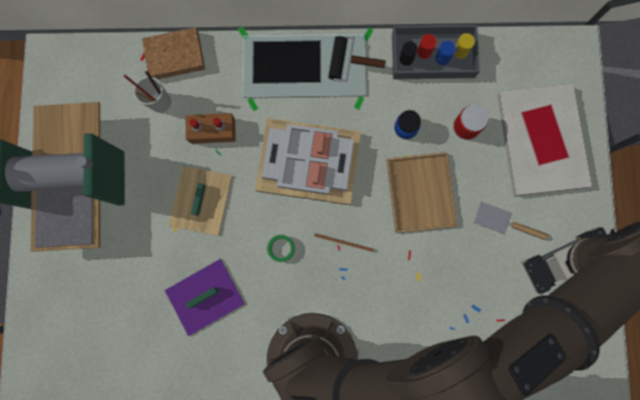

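View pics/side0.png

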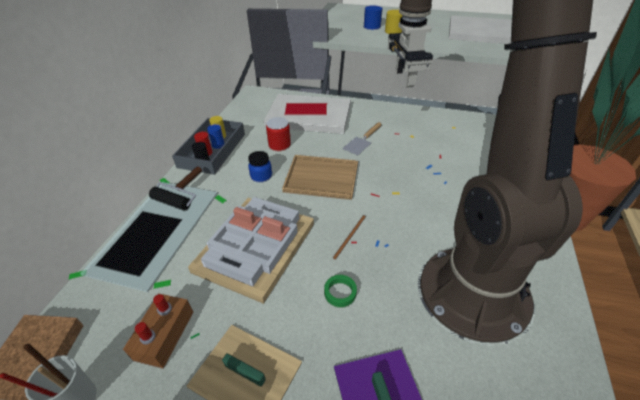

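The top view shows the pins at about (195,126) and (216,124). The mould is centred near (308,161) with two stamps, at (320,145) and (316,175). The tray is near (422,192) and the lid near (200,200).

```bash
sed -i "s/R=np.array(p\['rotation'\])/R=cv2.Rodrigues(np.array(p['rotation']))[0]/" h.py
python3 - <<'E'
from h import *
z=np.load('pics/top0.npz');im,d=z['im'],z['d'];P=pts('top',d)
for u,v in[(195,126),(216,124),(234,130),(308,161),(422,192),(200,200),(300,350),(500,330),(408,125),(471,122)]:print(u,v,P[v,u].round(3))
c=cv2.resize(im[100:250,160:310],None,fx=4,fy=4,interpolation=2);cv2.imwrite('pics/c1.png',c[:,:,::-1])
c=cv2.resize(im[110:240,245:465],None,fx=3.6,fy=3.6,interpolation=2);cv2.imwrite('pics/c2.png',c[:,:,::-1])
E
```

```text
195 126 [0.632 0.313 0.086]
216 124 [0.633 0.252 0.101]
234 130 [0.641 0.222 0.01 ]
308 161 [0.538 0.006 0.056]
422 192 [ 0.456 -0.314  0.004]
200 200 [0.436 0.309 0.03 ]
300 350 [0.074 0.009 0.325]
500 330 [ 0.159 -0.288  0.726]
408 125 [ 0.63  -0.269  0.077]
471 122 [ 0.633 -0.438  0.09 ]
```

View pics/c1.png

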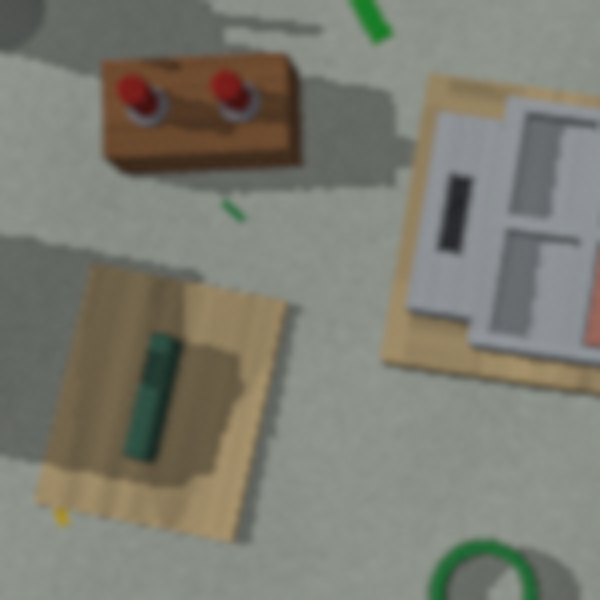

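View pics/c2.png

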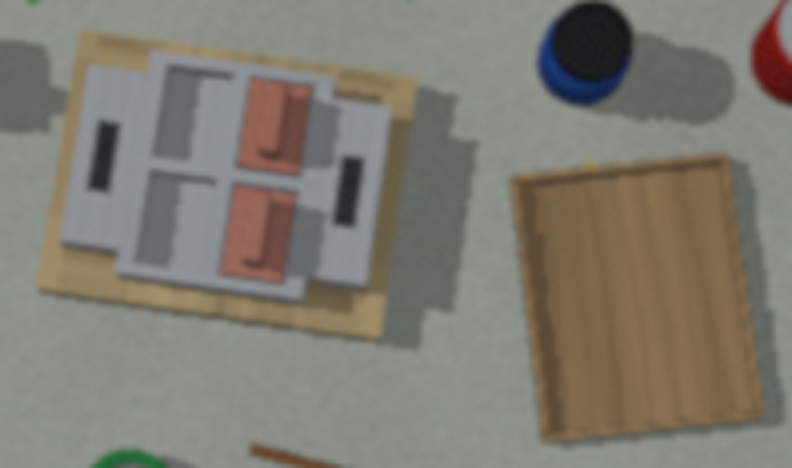

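Two stamps sit in the −y cavities of the mould. I'll fit the known outlines to corners read from these crops.

```bash
cat >> h.py <<'E'
from scipy.optimize import least_squares
def ray(n,uv,z):
    p=imaging.camera_params(n);K=np.array(p['camera_matrix']);uv=np.asarray(uv,float)
    c=np.stack([(uv[:,0]-K[0,2])/K[0,0],-(uv[:,1]-K[1,2])/K[1,1],-np.ones(len(uv))],-1)
    w=c@cv2.Rodrigues(np.array(p['rotation']))[0].T;o=np.array(p['origin']);z=np.broadcast_to(z,len(uv))
    return (o+w*((z-o[2])/w[:,2])[:,None])[:,:2]
def fit(W,M,yaw0=0):
    f=lambda q:(np.array(M)@np.array([[np.cos(q[2]),np.sin(q[2])],[-np.sin(q[2]),np.cos(q[2])]])+q[:2]-W).ravel()
    r=least_squares(f,[*W.mean(0),yaw0]);return r.x.round(4),(r.fun.reshape(-1,2)*1e3).round(1).tolist()
def box(sx,sy): # TL,TR,BR,BL in top image (x up, y left)
    return np.array([[sx,sy],[sx,-sy],[-sx,-sy],[-sx,sy]])/2
E
python3 - <<'E'
from h import *
c1=lambda a:(np.array(a)+.5)/4-.5+[160,100]
c2=lambda a:(np.array(a)+.5)/3.6-.5+[245,110]
b=c2([(82,30),(415,78),(380,340),(38,290)])
m=c2([(149,52),(333,76),(303,300),(116,273),(104,156),(348,191)])
W=np.r_[ray('top',b,.026),ray('top',m,.056)]
print('mould',fit(W,np.r_[box(.21,.27),box(.176,.144),[[0,.095],[0,-.095]]],-.1))
print('tray',fit(ray('top',c2([(511,178),(728,153),(764,418),(543,441)]),.018),box(.212,.172),.1))
print('lid',fit(ray('top',c1([(92,264),(298,302),(236,543),(36,500)]),.008),box(.176,.144),-.1))
print('rib',ray('top',c1([(168,335),(138,459)]),.042))
print('block',fit(ray('top',c1([(103,62),(288,54),(297,160),(107,157)]),.054),box(.07,.13)))
print('heads',ray('top',c1([(133,91),(226,86)]),.098),ray('top',c1([(147,104),(241,101)]),.06))
z=np.load('pics/top0.npz');im,d=z['im'].astype(int),z['d'];P=pts('top',d)
H=P[100:200,180:360];
# heads by depth
M=(im[...,0]>120)&(im[...,1]<70)&(P[...,1]>.2)&(P[...,1]<.36)&(P[...,0]>.55)
print(P[M].round(3)[::4])
# stamp ribs by depth
M=(P[...,2]>.08)&(P[...,1]<.05)&(P[...,1]>-.12)&(P[...,0]>.44)&(P[...,0]<.66)
n,l,s,c=cv2.connectedComponentsWithStats(M.astype('uint8'))
for i in range(1,n):
    if s[i,4]>20:q=P[l==i];print(s[i,4],np.median(q,0).round(4),cv2.minAreaRect(q[:,:2].astype('f4')))
E
```

```text
mould (array([ 0.5459,  0.0079, -0.1527]), [[-0.5, 2.1], [0.8, -1.6], [1.1, -0.3], [0.2, 1.4], [0.6, -1.4], [-0.5, -1.5], [0.1, 0.6], [-0.4, 0.7], [-1.1, 0.4], [-0.4, -0.4]])
tray (array([ 0.4537, -0.3095,  0.0958]), [[2.3, 0.5], [0.7, 0.3], [-1.3, -0.7], [-1.7, -0.1]])
lid (array([ 0.439 ,  0.3122, -0.2133]), [[1.7, -3.5], [0.4, 3.8], [-0.5, 0.3], [-1.6, -0.6]])
rib [[0.48074176 0.30252376]
 [0.39444738 0.32104579]]
block (array([0.6391, 0.2819, 0.0207]), [[-0.5, -2.3], [-1.9, -2.4], [4.4, 3.7], [-2.1, 1.0]])
heads [[0.63890641 0.31547277]
 [0.64160128 0.25241157]] [[0.64078113 0.31645548]
 [0.64211023 0.25092907]]
[[0.648 0.262 0.096]
 [0.645 0.323 0.1  ]
 [0.644 0.258 0.101]
 [0.642 0.32  0.1  ]
 [0.642 0.255 0.098]
 [0.639 0.32  0.1  ]
 [0.638 0.254 0.102]
 [0.636 0.317 0.101]]
120 [ 0.5821 -0.0285  0.0907] ((0.5817152857780457, -0.028533298522233963), (0.016318075358867645, 0.05231182277202606), 81.59624481201172)
121 [ 0.4991 -0.017   0.0908] ((0.4992212653160095, -0.016058236360549927), (0.0164474006742239, 0.05347338318824768), 80.64387512207031)
```

Call:
apply_moves(commands=[[100,0.3,0.7,0,0.1],[100,0.3,0.7,0,0.1],[100,0.3,0.7,0,0.1],[100,0.3,0.7,0,0.1],[100,0.3,0.7,0,0.1],[100,0.3,0.7,0,0.1],[100,0.3,0.7,0,0.1],[60,0.3,0.7,0,0.1],[60,0.3,0.7,0,0.1],[60,0.3,0.7,0,0.1],[60,0.3,0.7,0,0.1],[60,0.3,0.7,0,0.1]])

```text
clock: 1.6
position: [0.472, -0.0649, 0.1983]
ee_rot: [-2.739, -1.538, 0.0]
force: [1.3, -0.2, 0.2]
width: 0.607
gripper_force: 0.0
```

Call:
apply_moves(commands=[[60,0.35,0.65,0,0.1],[60,0.35,0.65,0,0.1],[60,0.35,0.65,0,0.1],[60,0.35,0.65,0,0.1],[60,0.35,0.65,0,0.1],[60,0.35,0.65,0,0.1],[60,0.35,0.65,0,0.1],[60,0.2,0.5,0,0.1],[60,0,0,0,0],[60,0,0,0,0]])

```text
clock: 2.85
position: [0.6306, 0.2357, 0.1979]
ee_rot: [2.381, 2.048, -0.002]
force: [-0.3, -0.0, 0.3]
width: 0.598
gripper_force: 0.0
```

```bash
python3 -c "
from h import *
st()"
```

```text
{'clock': 2.85, 'position': [0.6306, 0.2357, 0.1979], 'ee_rot': [2.3815, 2.0484, -0.0021], 'force': [-0.2962, -0.0113, 0.3238], 'width': 0.598, 'gripper_force': 0.0, 'joints': [-0.1352, 0.5676, -0.4946, 1.4083, 0.2743, 1.2351, -0.8047]}
```

Call:
apply_moves(commands=[[60,0.17,0.27,0,0],[60,0,0,-0.6,0],[60,0,0,-0.6,0],[60,0,0,-0.6,0],[60,0,0,-0.4,0],[60,0,0,0,0],[0,0,0,0,0],[0,0,0,0,0],[0,0,0,0,0],[0,0,0,0,0],[0,0,0,0,0],[0,0,0,0,0]], newtons=40)

```text
clock: 4.35
position: [0.6415, 0.2532, 0.067]
ee_rot: [2.38, 2.05, 0.002]
force: [0.3, 0.1, 4.5]
width: 0.205
gripper_force: 40.0
```

Run:
```python
from h import *
st();im,d=cap('side','s1')
c=cv2.resize(im[240:390,80:230],None,fx=4,fy=4,interpolation=2);cv2.imwrite('pics/s1c.png',c[:,:,::-1])
```

```text
{'clock': 4.35, 'position': [0.6415, 0.2532, 0.067], 'ee_rot': [2.3804, 2.0495, 0.0016], 'force': [0.2729, 0.0886, 4.494], 'width': 0.205, 'gripper_force': 40.0236, 'joints': [-0.1745, 0.7031, -0.4598, 1.5086, 0.3459, 1.0101, -0.8738]}
```

View pics/s1c.png

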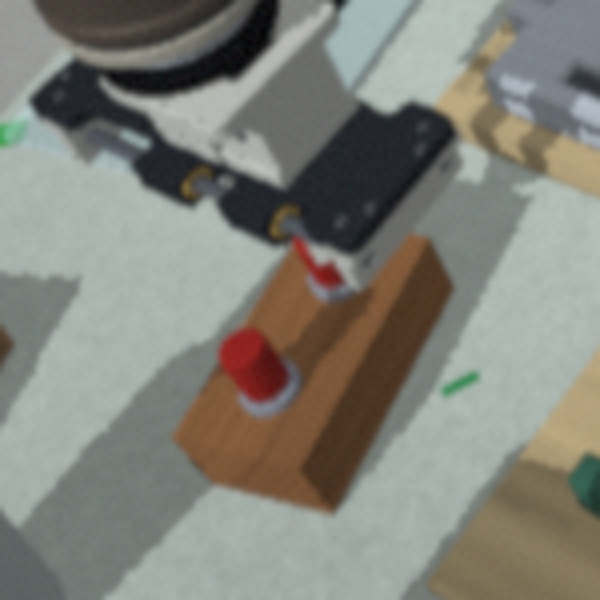

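The side view shows the gripper holding the nearer pin's head at about (325,270) in the crop. The other pin stands at (260,370). Next I lift and carry it to the +y slot.

Call:
apply_moves(commands=[[0,0,0,0.3,0],[0,0,0,0.5,0],[0,0,0,0.5,0],[0,0,0,0.4,0],[0,-0.32,-0.5,0,0],[0,-0.32,-0.5,0,0],[0,-0.32,-0.5,0,0],[0,-0.32,-0.5,0,0],[0,-0.32,-0.45,0,0],[0,0,0,0,0],[0,0,0,-0.5,0],[0,0,0,0,0]], newtons=50)

```text
clock: 5.9
position: [0.5438, 0.1062, 0.1373]
ee_rot: [-2.378, -2.05, 0.005]
force: [-0.9, -0.7, -1.7]
width: 0.195
gripper_force: 50.0
```

Run:
```python
from h import *
st();im,d=cap('side','s2')
c=cv2.resize(im[190:310,170:330],None,fx=5,fy=5,interpolation=2);cv2.imwrite('pics/s2c.png',c[:,:,::-1])
im,d=cap('top','t2')
```

```text
{'clock': 5.9, 'position': [0.5438, 0.1062, 0.1373], 'ee_rot': [-2.3784, -2.0496, 0.0045], 'force': [-0.8899, -0.6761, -1.7381], 'width': 0.1948, 'gripper_force': 49.9891, 'joints': [0.0898, 0.4371, -0.516, 1.7894, 0.2524, 0.9845, -0.6756]}
```

View pics/s2c.png

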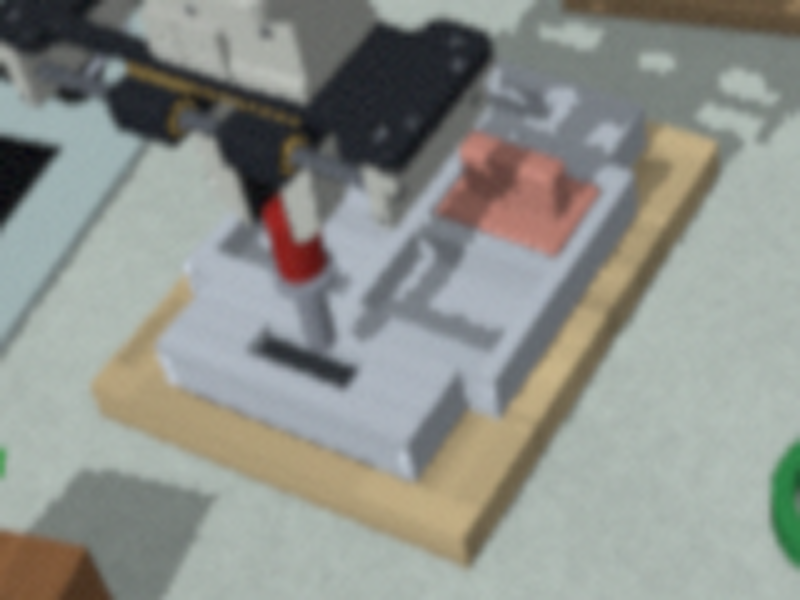

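```bash
cat >> h.py <<'E'
def proj(n,X):
    p=imaging.camera_params(n);K=np.array(p['camera_matrix']);c=(np.atleast_2d(X)-np.array(p['origin']))@cv2.Rodrigues(np.array(p['rotation']))[0]
    return np.c_[K[0,0]*c[:,0]/-c[:,2]+K[0,2],K[1,1]*c[:,1]/c[:,2]+K[1,2]]
E
python3 - <<'E'
from h import *
f=lambda X:((proj('side',X)-[170,190]+.5)*5-.5).round(0).tolist()
print(f([[.5438,.1054,h] for h in(.074,.124,.13,.168,.1373)]), f([[.5438,.1054,h] for h in(.044,.054,.064,.100)]))
print(f([[.5438,.1062,.1373],[.5604,.1018,.056],[.5604+.0277,.1018-.0043,.056],[.5604-.0277,.1018+.0043,.056]]))
z=np.load('pics/s2.npz');P=pts('side',z['d']);im=z['im'].astype(int)
for u,v in[(228,235),(229,240),(230,246),(231,249),(232,252),(233,255),(234,258)]:print(u,v,P[v,u].round(3),im[v,u])
E
```

```text
[[326.0, 352.0], [306.0, 282.0], [303.0, 273.0], [287.0, 215.0], [300.0, 262.0]] [[337.0, 391.0], [334.0, 378.0], [330.0, 365.0], [316.0, 316.0]]
[[299.0, 263.0], [304.0, 362.0], [254.0, 343.0], [354.0, 382.0]]
228 235 [0.533 0.118 0.177] [142 123 119]
229 240 [0.537 0.114 0.156] [123  32  28]
230 246 [0.54  0.113 0.134] [124  80  85]
231 249 [0.536 0.117 0.13 ] [116 120 132]
232 252 [0.541 0.11  0.11 ] [106 111 122]
233 255 [0.542 0.109 0.097] [106 111 120]
234 258 [0.542 0.109 0.087] [106 110 119]
```

The tip projects where it should, so the pin is upright and hasn't slipped. Now I descend into the slot and feel for the board.

Call:
apply_moves(commands=[[0,0,0,-0.25,0],[0,0,0,-0.25,0],[0,0,0,-0.2,0],[0,0,0,0,0]])

```text
clock: 6.5
position: [0.5441, 0.1057, 0.0951]
ee_rot: [-2.38, -2.049, 0.003]
force: [-0.3, -0.1, -1.3]
width: 0.201
gripper_force: 50.0
```

Call:
apply_moves(commands=[[0,0,0,-0.05,0],[0,0,0,-0.05,0],[0,0,0,0,0]])

```text
clock: 6.88
position: [0.5451, 0.1059, 0.0904]
ee_rot: [2.381, 2.05, 0.0]
force: [-0.5, 0.8, -1.7]
width: 0.201
gripper_force: 50.0
```

Call:
apply_moves(commands=[[0,0,0,-0.03,0],[0,0,0,-0.03,0],[0,0,0,0,0]])

```text
clock: 7.25
position: [0.5465, 0.1068, 0.0884]
ee_rot: [2.379, 2.049, 0.005]
force: [-0.5, 0.8, 10.2]
width: 0.204
gripper_force: 50.0
```

Call:
apply_moves(commands=[[0,0.033,-0.005,0,0],[0,0.033,-0.005,0,0],[0,0.033,-0.005,0,0],[0,0,0,0,0]])

```text
clock: 7.75
position: [0.5513, 0.1061, 0.0883]
ee_rot: [2.38, 2.05, 0.002]
force: [-5.0, -0.2, 14.1]
width: 0.202
gripper_force: 50.5
```

Call:
apply_moves(commands=[[0,0.033,-0.005,0,0],[0,0.033,-0.005,0,0],[0,0.033,-0.005,0,0],[0,0,0,0,0]])

```text
clock: 8.25
position: [0.5562, 0.1054, 0.0882]
ee_rot: [-2.379, -2.05, -0.0]
force: [-7.6, 1.3, 15.9]
width: 0.196
gripper_force: 52.1
```

Call:
apply_moves(commands=[[0,0.033,-0.015,0,0],[0,0.033,-0.015,0,0],[0,0,0,0,0]])

```text
clock: 8.62
position: [0.5653, 0.1033, 0.09]
ee_rot: [2.378, 2.046, 0.012]
force: [4.5, -0.8, 23.7]
width: 0.009
gripper_force: 14.2
```

Call:
apply_moves(commands=[[0,0.033,-0.01,0,0],[0,0.033,-0.01,0,0],[0,0,0,0,0]])

```text
clock: 9.0
position: [0.5694, 0.1022, 0.0902]
ee_rot: [2.378, 2.046, 0.013]
force: [3.8, 0.0, 17.8]
width: 0.001
gripper_force: 9.1
```

The grip was lost: the width went to 0. I'll stop and look.

Run:
```python
from h import *
im,d=cap('side','s3')
c=cv2.resize(im[190:310,170:330],None,fx=5,fy=5,interpolation=2);cv2.imwrite('pics/s3c.png',c[:,:,::-1])
```

```text
(no output)
```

View pics/s3c.png

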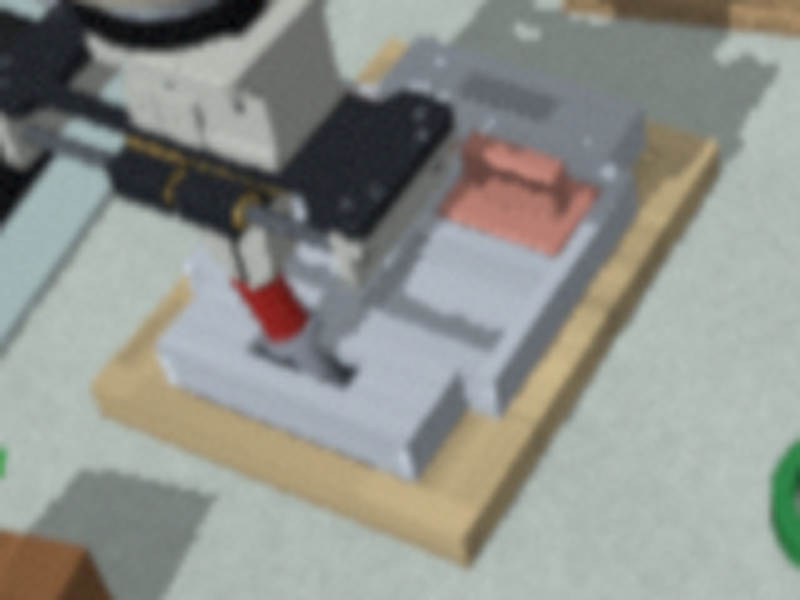

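The pin leans toward +x in the slot, with its tip near the −x end. The shut fingers sit just above the head. I'll lift clear and look again.

Call:
apply_moves(commands=[[0,0,0,0.5,0],[30,0,0,0.7,0],[60,-0.5,-0.7,0.4,0],[60,-0.5,-0.7,0,0],[60,0,-0.7,0,0],[60,0,0,0,0]])

```text
clock: 9.8
position: [0.5047, -0.0289, 0.1831]
ee_rot: [2.385, 2.042, -0.001]
force: [0.8, -0.3, 0.3]
width: 0.498
gripper_force: 0.0
```

Run:
```python
from h import *
st()
im,d=cap('side','s4');a=cv2.resize(im[205:305,180:300],None,fx=5,fy=5,interpolation=2)
P=pts('side',d);i=im.astype(int);M=(i[...,0]>100)&(i[...,1]<60)&(P[...,1]<.16)&(P[...,1]>.04)&(P[...,0]>.45);q=P[M];print(len(q),q.mean(0).round(4),np.linalg.svd(q-q.mean(0),full_matrices=0)[2][0].round(3),q.min(0),q.max(0))
im,d=cap('top','t4');b=cv2.resize(im[120:200,255:315],None,fx=6.25,fy=6.25,interpolation=2)
P=pts('top',d);i=im.astype(int);M=(i[...,0]>100)&(i[...,1]<60)&(P[...,1]<.16)&(P[...,1]>.04)&(P[...,0]>.45);q=P[M];print(len(q),q.mean(0).round(4),q[::5].round(3))
b=np.pad(b,((0,0),(0,0),(0,0)));c=np.zeros((500,600+b.shape[1],3),'uint8');c[:,:600]=a;c[:b.shape[0],600:]=b
cv2.imwrite('pics/s4c.png',c[:,:800,::-1] if 0 else cv2.resize(c,(800,int(500*800/c.shape[1])))[:,:,::-1]);print(c.shape)
```

```text
{'clock': 9.8, 'position': [0.5047, -0.0289, 0.1831], 'ee_rot': [2.3854, 2.0415, -0.0013], 'force': [0.8309, -0.3378, 0.3066], 'width': 0.4985, 'gripper_force': 0.0, 'joints': [0.3564, 0.3053, -0.5101, 1.8485, 0.1743, 1.0312, -0.3791]}
67 [0.6198 0.0907 0.0779] [-0.966  0.22   0.137] [0.6055994  0.08175607 0.07093447] [0.63355811 0.09970567 0.0825153 ]
44 [0.6185 0.0889 0.0783] [[0.634 0.09  0.079]
 [0.628 0.089 0.081]
 [0.626 0.087 0.077]
 [0.624 0.084 0.076]
 [0.618 0.095 0.078]
 [0.615 0.095 0.078]
 [0.611 0.095 0.081]
 [0.608 0.095 0.082]
 [0.605 0.092 0.084]]
(500, 975, 3)
```

View pics/s4c.png

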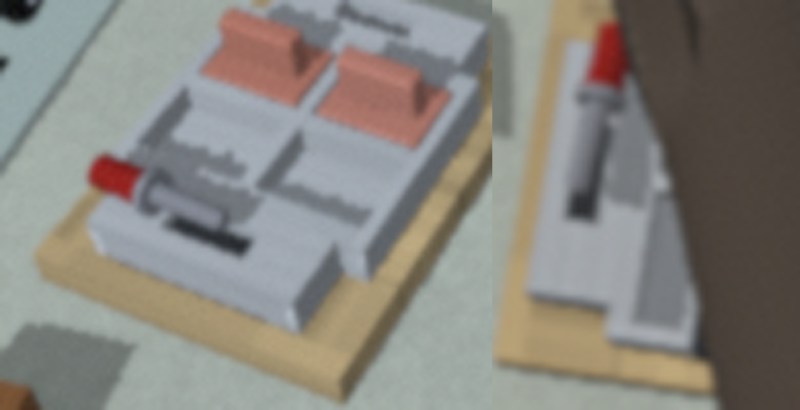

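The pin now lies flat on the +y ear, head toward +x at about (0.620, 0.090). I'll grip its head across the axis with a light grip, so it can swing upright as I lift.

Call:
apply_moves(commands=[[60,0.2,0.2,0,-0.29],[60,0.2,0.2,0,-0.29],[60,0.2,0.2,0,-0.29],[60,0.2,0.2,0,-0.29],[60,0.2,0.2,0,-0.29],[60,0.2,0.2,0,-0.29],[60,0.2,0.2,0,-0.29],[60,0.2,0.2,0,-0.29],[60,0.2,0.2,0,-0.29],[60,0.2,0.2,0,-0.29],[60,0,0,-0.5,-0.29],[60,0,0,0,0]])

```text
clock: 11.4
position: [0.623, 0.0968, 0.1506]
ee_rot: [3.129, -0.266, -0.007]
force: [-0.8, -1.0, 0.1]
width: 0.601
gripper_force: 0.0
```

Run:
```python
from h import *
s=observe();st();r=np.array(s['ee_rot']);R=cv2.Rodrigues(r)[0];print('yaw',np.arctan2(R[1,0],R[0,0]))
```

```text
{'clock': 11.4, 'position': [0.623, 0.0968, 0.1506], 'ee_rot': [3.1294, -0.2661, -0.0071], 'force': [-0.8063, -0.9862, 0.0749], 'width': 0.6012, 'gripper_force': 0.0, 'joints': [-0.1249, 0.4954, -0.1682, 1.6018, 0.0907, 1.0567, -2.0588]}
yaw -0.16965962376927118
```

Call:
apply_moves(commands=[[60,0.09,-0.14,-0.5,0],[60,0,0,-0.5,0],[60,0,0,-0.35,0],[60,0,0,-0.15,0],[60,0,0,0,0],[0,0,0,0,0],[0,0,0,0,0],[0,0,0,0,0],[0,0,0,0,0],[0,0,0,0,0],[0,0,0,0,0]], newtons=8)

```text
clock: 12.78
position: [0.6302, 0.0867, 0.0628]
ee_rot: [3.13, -0.272, -0.0]
force: [-1.3, 0.0, -0.0]
width: 0.016
gripper_force: 0.0
```

Call:
apply_moves(commands=[[0,0,0,0.5,0],[0,0,0,0.5,0],[50,0,0.6,0.5,0],[50,-0.2,0.7,0,0],[50,-0.2,0.7,0,0],[50,-0.2,0.7,0,0],[50,0,0,0,0]])

```text
clock: 13.65
position: [0.592, 0.2541, 0.1529]
ee_rot: [-3.128, 0.261, 0.002]
force: [0.2, -0.5, 0.1]
width: 0.479
gripper_force: 0.0
```

Run:
```python
from h import *
st()
for n in('side','top'):
    im,d=cap(n,n[0]+'5')
    P=pts(n,d);i=im.astype(int);M=(i[...,0]>95)&(i[...,1]<65)&(i[...,2]<70)&(P[...,1]<.2)&(P[...,1]>.0)&(P[...,0]>.45)&(P[...,2]>.02);q=P[M];print(n,len(q));v,u=np.nonzero(M)
    if len(q):print(q.mean(0).round(4),np.linalg.svd(q-q.mean(0),full_matrices=0)[2][0].round(3),q.min(0),q.max(0),u.min(),u.max(),v.min(),v.max())
    if n=='top':cv2.imwrite('pics/t5c.png',cv2.resize(im[120:200,250:350],None,fx=8,fy=7.5,interpolation=2)[:,:,::-1])
```

```text
{'clock': 13.65, 'position': [0.592, 0.2541, 0.1529], 'ee_rot': [-3.1282, 0.2608, 0.0019], 'force': [0.2457, -0.5167, 0.0704], 'width': 0.4791, 'gripper_force': 0.0, 'joints': [-0.3599, 0.5139, -0.1911, 1.5658, 0.1033, 1.0716, -2.3135]}
side 68
[0.62   0.0907 0.0777] [-0.975  0.187  0.117] [0.60489411 0.08161891 0.07097534] [0.63394359 0.09888158 0.08317055] 203 213 244 252
top 65
[0.6194 0.0868 0.078 ] [-0.973  0.174  0.155] [0.60374752 0.07818947 0.0679355 ] [0.63560853 0.09507514 0.08568279] 275 281 125 136
```

View pics/t5c.png

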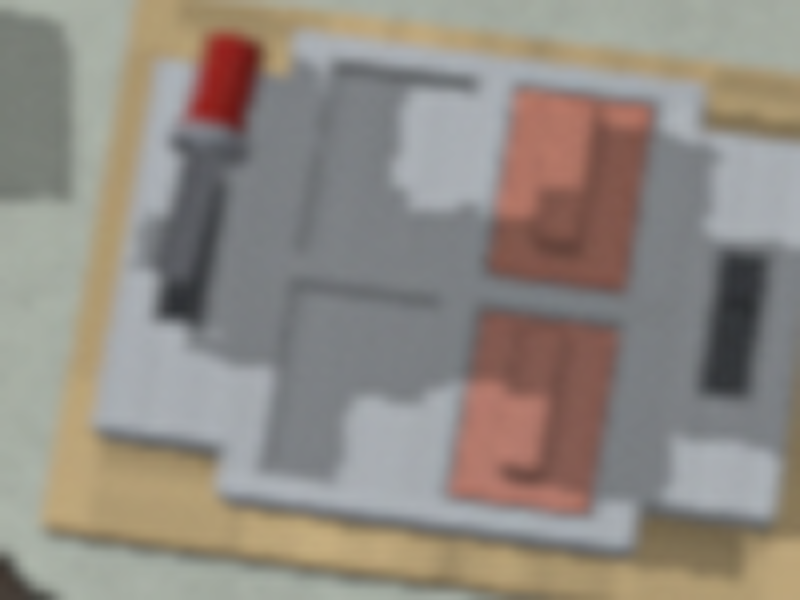

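The pin hasn't moved: head from about (235,40) to (215,130) in the crop, shank over the slot. My first grasp was too close to the overhanging end. I'll grip further in and lower.

Call:
apply_moves(commands=[[55,0.07,-0.55,0,0],[55,0.1,-0.55,0,0],[55,0.1,-0.55,0,0],[55,0.1,-0.55,0,0],[55,0.1,-0.55,0,0],[55,0,0,-0.5,0],[55,0,0,-0.5,0],[55,0,0,-0.3,0],[55,0,0,0,0],[55,0,0,0,0]], newtons=12)

```text
clock: 15.0
position: [0.6233, 0.0837, 0.0758]
ee_rot: [-3.13, 0.272, -0.002]
force: [0.3, 0.5, 0.1]
width: 0.551
gripper_force: 0.0
```

Call:
apply_moves(commands=[[55,-0.05,0.08,-0.14,0],[55,0,0,-0.14,0],[55,0,0,0,0],[55,0,0,0,0]])

```text
clock: 15.5
position: [0.6195, 0.0885, 0.058]
ee_rot: [3.13, -0.272, -0.0]
force: [-0.8, -0.8, 0.3]
width: 0.548
gripper_force: 0.0
```

Call:
apply_moves(commands=[[0,0,0,0,0],[0,0,0,0,0],[0,0,0,0,0],[0,0,0,0,0]])

```text
clock: 16.0
position: [0.6195, 0.0885, 0.0581]
ee_rot: [3.13, -0.272, 0.0]
force: [-0.0, -0.7, 0.1]
width: 0.161
gripper_force: 0.0
```

Call:
apply_moves(commands=[[0,0,0,0,0],[0,0,0,0,0],[0,0,0,0,0]])

```text
clock: 16.38
position: [0.6195, 0.0885, 0.058]
ee_rot: [3.13, -0.272, -0.0]
force: [-0.5, 1.3, -0.4]
width: 0.005
gripper_force: 0.0
```

Run:
```python
from h import *
im,d=cap('side','s6');cv2.imwrite('pics/s6c.png',cv2.resize(im[190:290,160:290],None,fx=6,fy=6,interpolation=2)[:,:,::-1])
f=lambda X:((proj('side',X)-[160,190]+.5)*6-.5).round(0).tolist()
print(f([[.6195,.0885,.058],[.6195,.0885,.077]]))
```

```text
[[303.0, 375.0], [292.0, 345.0]]
```

View pics/s6c.png

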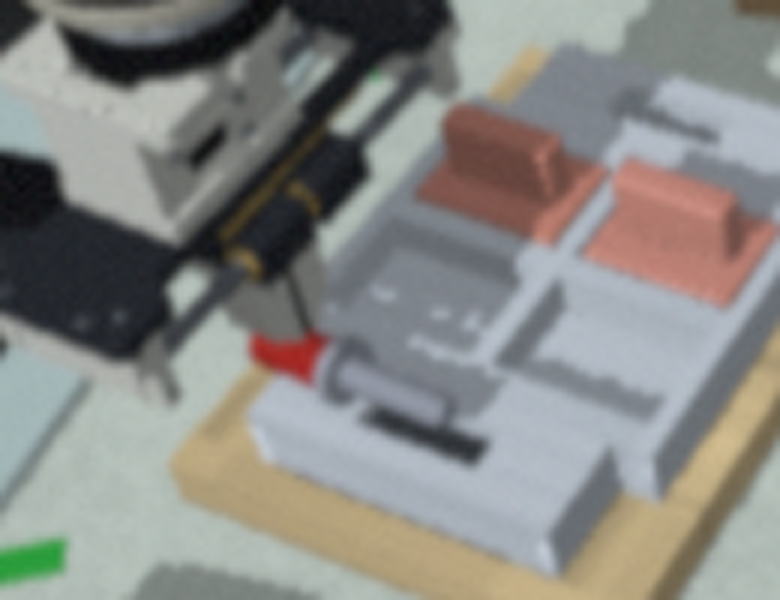

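The shut fingertips sit on top of the head, at z≈0.077 rather than 0.058. So the real tips are about 19 mm above the reported position. I'll open above the head and go about 18 mm lower.

Call:
apply_moves(commands=[[0,0,0,0.3,0],[40,0,0,0.2,0],[55,0,0,0,0],[55,0,0,0,0],[55,0,0,0,0],[55,0,0,-0.4,0],[55,0,0,-0.2,0],[55,0,0,-0.1,0],[55,0,0,0,0]], newtons=12)

```text
clock: 17.55
position: [0.6193, 0.0885, 0.0458]
ee_rot: [3.13, -0.272, -0.001]
force: [-0.6, -0.0, 0.2]
width: 0.55
gripper_force: 0.0
```

Call:
apply_moves(commands=[[55,0,0,-0.07,0],[55,0,0,-0.05,0],[55,0,0,0,0]])

```text
clock: 17.92
position: [0.6193, 0.0885, 0.0387]
ee_rot: [3.13, -0.272, -0.0]
force: [-0.3, 0.2, 0.8]
width: 0.55
gripper_force: 0.0
```

Call:
apply_moves(commands=[[0,0,0,0,0],[0,0,0,0,0],[0,0,0,0,0],[0,0,0,0,0],[0,0,0,0,0],[0,0,0,0,0]])

```text
clock: 18.68
position: [0.6195, 0.0885, 0.0389]
ee_rot: [3.13, -0.272, 0.0]
force: [-0.1, -1.0, 1.7]
width: 0.234
gripper_force: 11.9
```

Call:
apply_moves(commands=[[0,0,0,0.3,0],[0,0,0,0.4,0],[0,0,0,0.5,0],[0,0,0,0.5,0],[0,0,0,0,0]])

```text
clock: 19.3
position: [0.6213, 0.0891, 0.1444]
ee_rot: [-3.128, 0.272, -0.008]
force: [-0.9, 0.3, -2.2]
width: 0.234
gripper_force: 11.9
```

Call:
apply_moves(commands=[[0,0,0,0,0],[0,0,0,0,0],[0,0,0,0,0]], newtons=5)

```text
clock: 19.68
position: [0.6189, 0.0884, 0.1399]
ee_rot: [3.129, -0.272, -0.002]
force: [0.7, -0.3, -1.6]
width: 0.237
gripper_force: 5.0
```

```bash
cat >> h.py <<'E'
def pin(n,f,xy,r=.09,zmin=.06):
    im,d=cap(n,f);P=pts(n,d);i=im.astype(int)
    N=(np.hypot(P[...,0]-xy[0],P[...,1]-xy[1])<r)&(P[...,2]>zmin)
    M=N&(i[...,0]>80)&(i[...,1]<.5*i[...,0])&(i[...,2]<.5*i[...,0]);q=P[M]
    print(n,'red',len(q),q.mean(0).round(4),q.min(0).round(3),q.max(0).round(3));return im,P
E
python3 - <<'E'
from h import *
st();im,P=pin('side','s7',(.6195,.0885),zmin=.05)
cv2.imwrite('pics/s7c.png',cv2.resize(im[170:290,150:290],None,fx=5,fy=5,interpolation=2)[:,:,::-1])
E
```

```text
{'clock': 19.675, 'position': [0.6189, 0.0884, 0.1399], 'ee_rot': [3.1293, -0.2718, -0.0025], 'force': [0.6956, -0.3182, -1.566], 'width': 0.2372, 'gripper_force': 4.995, 'joints': [-0.1144, 0.4951, -0.1657, 1.6312, 0.0917, 1.0245, -2.0524]}
side red 36 [0.6111 0.0903 0.185 ] [0.581 0.068 0.174] [0.622 0.1   0.377]
```

View pics/s7c.png

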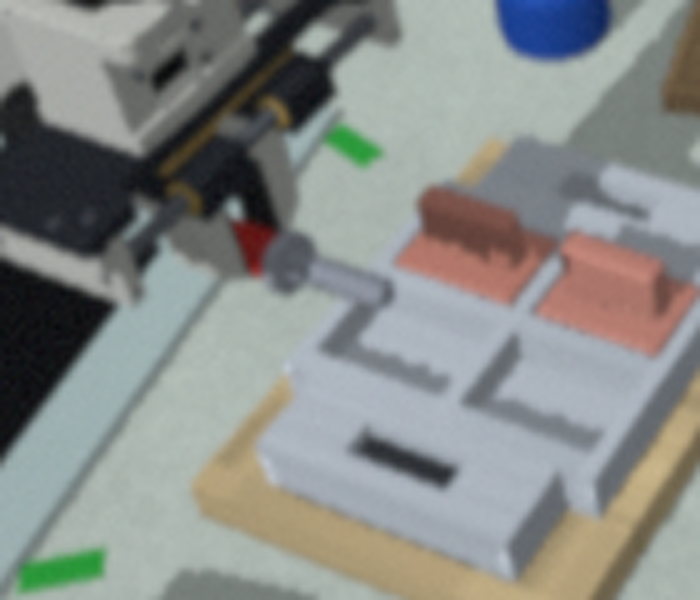

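Call:
apply_moves(commands=[[0,-0.25,0,-0.4,0],[0,-0.25,0,-0.4,0],[0,0,0,-0.2,0],[0,0,0,0,0]])

```text
clock: 20.23
position: [0.5896, 0.0884, 0.0803]
ee_rot: [3.129, -0.272, -0.001]
force: [0.5, 0.2, -1.0]
width: 0.234
gripper_force: 5.0
```

Call:
apply_moves(commands=[[0,0,0,0,0],[0,0,0,0,0],[0,0,0,0.15,0],[0,0,0,0.15,0],[0,0,0,0,0]], newtons=3)

```text
clock: 20.85
position: [0.5905, 0.0888, 0.1003]
ee_rot: [-3.129, 0.272, -0.004]
force: [-0.4, 1.0, -0.5]
width: 0.235
gripper_force: 3.0
```

Run:
```python
from h import *
st();im,P=pin('side','s8',(.589,.09),zmin=.05)
for s in range(0,90,8):pass
i=im.astype(int);g=(abs(i[...,0]-i[...,2])<40)
# dark-side points near the pin, above the ear
N=(P[...,2]>.062)&(P[...,2]<.14)&(P[...,0]>.50)&(P[...,0]<.60)&(P[...,1]>.07)&(P[...,1]<.12)
v,u=np.nonzero(N)
for k in range(0,len(u),max(1,len(u)//25)):print(u[k],v[k],P[v[k],u[k]].round(3),im[v[k],u[k]])
```

```text
{'clock': 20.85, 'position': [0.5905, 0.0888, 0.1003], 'ee_rot': [-3.1291, 0.2719, -0.0039], 'force': [-0.4038, 0.95, -0.4883], 'width': 0.2351, 'gripper_force': 3.0071, 'joints': [-0.1193, 0.4925, -0.1693, 1.7493, 0.1017, 0.9056, -2.0756]}
side red 65 [0.585 0.091 0.125] [0.577 0.081 0.111] [0.595 0.103 0.143]
215 228 [0.593 0.077 0.138] [47 22 22]
223 229 [0.576 0.073 0.135] [102 105 106]
215 231 [0.591 0.083 0.136] [100  33  32]
221 232 [0.579 0.079 0.131] [78 83 87]
215 235 [0.587 0.092 0.133] [94 29 29]
215 237 [0.587 0.093 0.128] [91 49 48]
217 238 [0.583 0.093 0.126] [100  22  22]
217 239 [0.584 0.093 0.122] [116  29  26]
214 240 [0.582 0.107 0.134] [125  81  78]
212 241 [0.595 0.098 0.117] [155 140 145]
223 241 [0.573 0.089 0.113] [109 110 119]
221 242 [0.576 0.093 0.113] [115  95 101]
220 243 [0.579 0.093 0.109] [125 100 108]
220 244 [0.575 0.099 0.114] [131 127 137]
220 245 [0.576 0.1   0.111] [133 137 150]
219 246 [0.577 0.103 0.111] [137 144 156]
219 247 [0.577 0.103 0.107] [146 152 163]
221 248 [0.578 0.097 0.097] [128 135 145]
225 249 [0.57  0.094 0.092] [122 127 139]
229 250 [0.566 0.087 0.081] [130 137 145]
226 252 [0.567 0.097 0.086] [130 135 147]
230 253 [0.56  0.094 0.08 ] [105 111 120]
227 255 [0.566 0.099 0.077] [133 138 149]
231 256 [0.558 0.096 0.072] [115 120 130]
228 258 [0.564 0.101 0.069] [108 114 123]
233 259 [0.553 0.098 0.065] [115 122 130]
```

It is swinging tip-down, about 30° from vertical. I'll raise it further.

Call:
apply_moves(commands=[[0,0,0,0.15,0],[0,0,0,0.2,0],[0,0,0,0.2,0],[0,0,0,0,0],[0,0,0,0,0],[0,0,0,0,0]])

```text
clock: 21.65
position: [0.5891, 0.0885, 0.1314]
ee_rot: [3.13, -0.272, -0.001]
force: [-0.3, 0.2, -1.2]
width: 0.229
gripper_force: 3.0
```

```bash
cat >> h.py <<'E'
def axis(f,xy,zlo,zhi,r=.05):
    im,P=pin('side',f,xy,zmin=zlo)
    N=(P[...,2]>zlo)&(P[...,2]<zhi)&(np.hypot(P[...,0]-xy[0],P[...,1]-xy[1])<r)
    q=P[N]
    for a in np.arange(zlo,zhi,.008):
        m=(q[:,2]>=a)&(q[:,2]<a+.008)
        if m.sum()>2:print(round(a+.004,3),m.sum(),np.median(q[m],0).round(4))
    return im,P
E
python3 - <<'E'
from h import *
st();axis('s9',(.589,.09),.062,.16)
E
```

```text
{'clock': 21.65, 'position': [0.5891, 0.0885, 0.1314], 'ee_rot': [3.1295, -0.2717, -0.0014], 'force': [-0.266, 0.1542, -1.1593], 'width': 0.2294, 'gripper_force': 2.9967, 'joints': [-0.1165, 0.4591, -0.1723, 1.7172, 0.0919, 0.9742, -2.0671]}
side red 49 [0.589  0.0899 0.1529] [0.584 0.078 0.139] [0.596 0.098 0.173]
0.082 9 [0.585  0.0935 0.0841]
0.09 15 [0.5851 0.0914 0.0894]
0.098 17 [0.585  0.0908 0.0973]
0.106 15 [0.5873 0.0927 0.1053]
0.114 19 [0.587 0.091 0.114]
0.122 6 [0.5882 0.0923 0.1198]
0.13 36 [0.5883 0.0945 0.1321]
0.138 38 [0.5875 0.0935 0.1363]
0.146 29 [0.5889 0.0941 0.1459]
0.154 11 [0.587  0.0867 0.1525]
0.162 6 [0.5881 0.0856 0.1589]
```

Upright now, with the tip about 52 mm below the reported position. I'll tighten and poke along the slot rather than slide.

Call:
apply_moves(commands=[[0,0,0,0,0],[0,0,0,0,0],[0,-0.2,0.08,0,0],[0,-0.2,0.08,0,0],[0,-0.2,0.07,0,0],[0,-0.08,0.03,0,0],[0,0,0,0,0],[0,0,0,0,0]], newtons=60)

```text
clock: 22.7
position: [0.5491, 0.1039, 0.1319]
ee_rot: [3.13, -0.272, 0.001]
force: [0.3, -0.1, -2.3]
width: 0.203
gripper_force: 60.0
```

Run:
```python
from h import *
st();im,P=axis('s10',(.5486,.1039),.062,.16)
c=cv2.resize(im[200:280,190:300],None,fx=7,fy=7,interpolation=2);cv2.imwrite('pics/s10c.png',c[:,:,::-1])
f=lambda X:((proj('side',X)-[190,200]+.5)*7-.5).round(0).tolist()
p=observe()['position'];print(f([[p[0],p[1],p[2]-.052],[p[0],p[1],p[2]]]),f([[.5466,.1039,.056],[.5604,.1018,.056]]))
```

```text
{'clock': 22.7, 'position': [0.5491, 0.1039, 0.1319], 'ee_rot': [3.1297, -0.2724, 0.0007], 'force': [0.2606, -0.1313, -2.3433], 'width': 0.2032, 'gripper_force': 59.9552, 'joints': [-0.1456, 0.4037, -0.1847, 1.8082, 0.0899, 0.9373, -2.1134]}
side red 34 [0.5494 0.1067 0.1493] [0.545 0.097 0.139] [0.557 0.112 0.172]
0.082 9 [0.5452 0.1079 0.0839]
0.09 15 [0.5451 0.1083 0.0904]
0.098 19 [0.5456 0.108  0.0978]
0.106 14 [0.5462 0.1067 0.1066]
0.114 18 [0.5489 0.1079 0.1134]
0.122 8 [0.5475 0.1061 0.1188]
0.13 27 [0.5493 0.1104 0.1322]
0.138 50 [0.5475 0.1098 0.1364]
0.146 24 [0.5494 0.1096 0.1462]
0.154 10 [0.5466 0.1027 0.1546]
[[301.0, 405.0], [271.0, 301.0]] [[320.0, 451.0], [285.0, 437.0]]
```

View pics/s10c.png

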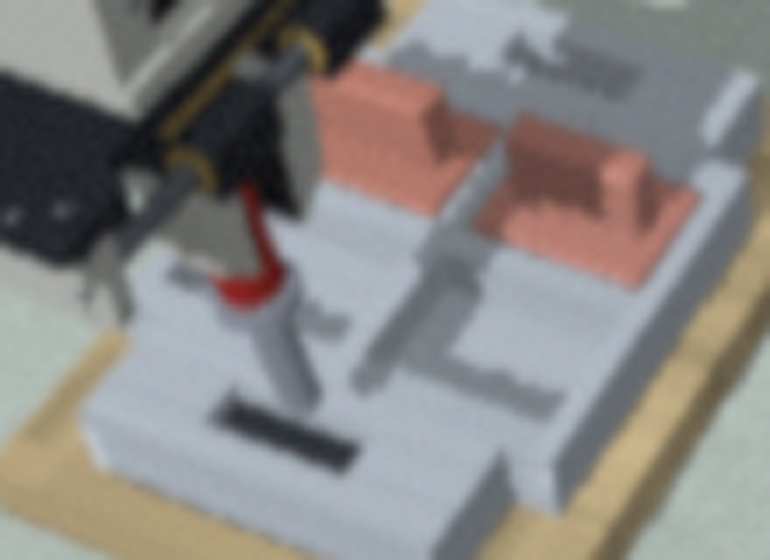

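The pin is vertical, with the tip at crop (305,403) as predicted. Now I poke.

Call:
apply_moves(commands=[[0,0,0,-0.25,0],[0,0,0,-0.2,0],[0,0,0,-0.2,0],[0,0,0,-0.1,0],[0,0,0,0,0]])

```text
clock: 23.38
position: [0.5483, 0.1041, 0.0862]
ee_rot: [3.129, -0.272, -0.002]
force: [0.6, -0.2, -1.3]
width: 0.2
gripper_force: 60.0
```

Call:
apply_moves(commands=[[0,0,0,-0.06,0],[0,0,0,-0.04,0],[0,0,0,-0.04,0],[0,0,0,0,0]])

```text
clock: 23.88
position: [0.5509, 0.1044, 0.0803]
ee_rot: [-3.129, 0.272, -0.007]
force: [-0.2, -1.6, 11.5]
width: 0.203
gripper_force: 60.0
```

Call:
apply_moves(commands=[[0,0,0,0.08,0],[0,0.066,-0.01,0,0],[0,0,0,-0.08,0],[0,0,0,0,0]])

```text
clock: 24.38
position: [0.5554, 0.1038, 0.0802]
ee_rot: [-3.128, 0.272, -0.008]
force: [0.9, -1.0, 14.9]
width: 0.202
gripper_force: 60.0
```

Call:
apply_moves(commands=[[0,0,0,0.08,0],[0,0.066,-0.01,0,0],[0,0,0,-0.08,0],[0,0,0,0,0]])

```text
clock: 24.88
position: [0.5595, 0.1031, 0.0801]
ee_rot: [-3.129, 0.273, -0.008]
force: [0.6, -2.0, 15.2]
width: 0.201
gripper_force: 60.0
```

Call:
apply_moves(commands=[[0,0,0,0.08,0],[0,0.066,-0.01,0,0],[0,0,0,-0.08,0],[0,0,0,0,0]])

```text
clock: 25.38
position: [0.5633, 0.1025, 0.0799]
ee_rot: [-3.129, 0.273, -0.008]
force: [0.7, -0.8, 14.8]
width: 0.204
gripper_force: 60.0
```

Call:
apply_moves(commands=[[0,0,0,0.08,0],[0,0.066,-0.01,0,0],[0,0,0,-0.08,0],[0,0,0,0,0]])

```text
clock: 25.88
position: [0.5668, 0.1018, 0.0795]
ee_rot: [-3.129, 0.272, -0.006]
force: [0.7, -1.2, 11.2]
width: 0.205
gripper_force: 60.0
```

Call:
apply_moves(commands=[[0,0,0,0.08,0],[0,0.066,-0.01,0,0],[0,0,0,-0.08,0],[0,0,0,0,0]])

```text
clock: 26.38
position: [0.568, 0.1008, 0.0776]
ee_rot: [3.129, -0.272, -0.002]
force: [0.0, -0.5, -1.7]
width: 0.202
gripper_force: 60.0
```

Call:
apply_moves(commands=[[0,0,0,0.08,0],[0,0.066,-0.01,0,0],[0,0,0,-0.08,0],[0,0,0,0,0]])

```text
clock: 26.88
position: [0.572, 0.1004, 0.0779]
ee_rot: [3.129, -0.272, -0.002]
force: [0.4, -0.3, -1.5]
width: 0.2
gripper_force: 60.0
```

Found the hole: no contact at x≈0.568 or 0.572. I'll descend gently here.

Call:
apply_moves(commands=[[0,0,0,-0.05,0],[0,0,0,-0.05,0],[0,0,0,0,0]])

```text
clock: 27.25
position: [0.572, 0.1004, 0.072]
ee_rot: [3.129, -0.272, -0.001]
force: [0.2, -2.0, -1.5]
width: 0.203
gripper_force: 60.0
```

Call:
apply_moves(commands=[[0,0,0,-0.06,0],[0,0,0,-0.06,0],[0,0,0,0,0]])

```text
clock: 27.62
position: [0.572, 0.1004, 0.0648]
ee_rot: [3.129, -0.272, -0.001]
force: [-0.9, -0.9, -2.6]
width: 0.202
gripper_force: 60.0
```

Call:
apply_moves(commands=[[0,0,0,-0.04,0],[0,0,0,-0.04,0],[0,0,0,-0.03,0],[0,0,0,0,0]])

```text
clock: 28.12
position: [0.5735, 0.1007, 0.0618]
ee_rot: [-3.129, 0.272, -0.005]
force: [-9.3, -3.4, 30.2]
width: 0.202
gripper_force: 60.2
```

Call:
apply_moves(commands=[[0,0,0,0.04,0],[50,0,0,0,0],[50,0,0,0,0],[50,0,0,0,0],[50,0,0,0.5,0],[50,0,0,0.8,0],[50,0,0,0.7,0],[50,0.2,0.7,0,0],[50,0.2,0.7,0,0],[50,0.2,0.7,0,0],[50,0.25,0.75,0,0],[50,0.25,0.75,0,0]])

```text
clock: 29.62
position: [0.6388, 0.318, 0.1807]
ee_rot: [3.13, -0.272, -0.0]
force: [0.3, 0.2, 0.1]
width: 0.503
gripper_force: 0.0
```

Run:
```python
from h import *
st();im,P=pin('side','s11',(.571,.1),r=.05)
im,P=pin('top','t11',(.571,.1),r=.05)
```

```text
{'clock': 29.625, 'position': [0.6388, 0.318, 0.1807], 'ee_rot': [3.1297, -0.272, -0.0002], 'force': [0.3137, 0.2126, 0.1227], 'width': 0.5034, 'gripper_force': 0.0, 'joints': [-0.4269, 0.6057, -0.189, 1.3321, 0.1144, 1.2144, -2.3671]}
side red 106 [0.5756 0.1017 0.0927] [0.567 0.09  0.072] [0.59  0.109 0.106]
top red 52 [0.5778 0.0979 0.0972] [0.568 0.09  0.076] [0.591 0.106 0.107]
```

Run:
```python
from h import *
def f(n,fl,xy):
    z=np.load(f'pics/{fl}.npz');P=pts(n,z['d']);i=z['im'].astype(int)
    M=(np.hypot(P[...,0]-xy[0],P[...,1]-xy[1])<.05)&(P[...,2]>.05)&(i[...,0]>80)&(i[...,1]<.5*i[...,0])&(i[...,2]<.5*i[...,0]);q=P[M]
    print(n,fl,np.sort(q[:,2])[-30::2].round(3))
    for a in np.arange(.07,.11,.006):
        m=(q[:,2]>=a)&(q[:,2]<a+.006)
        if m.sum()>2:print(round(a+.003,3),m.sum(),np.median(q[m],0).round(4))
f('side','s0' if 0 else 'side0',(.641,.2515));f('side','side0',(.64,.317));f('side','s11',(.571,.1));f('top','top0',(.641,.2515));f('top','t11',(.571,.1))
```

```text
side side0 [0.099 0.099 0.099 0.1   0.1   0.1   0.1   0.1   0.1   0.1   0.1   0.1
 0.101 0.101 0.101]
0.073 11 [0.6358 0.2583 0.0732]
0.079 14 [0.6361 0.26   0.0809]
0.085 13 [0.6353 0.2574 0.0854]
0.091 15 [0.635  0.2592 0.0911]
0.097 67 [0.6397 0.253  0.0983]
0.103 11 [0.6429 0.2513 0.1005]
side side0 [0.099 0.099 0.1   0.1   0.1   0.1   0.1   0.1   0.1   0.1   0.1   0.1
 0.1   0.101 0.101]
0.073 11 [0.633  0.3235 0.0729]
0.079 16 [0.6342 0.3238 0.079 ]
0.085 12 [0.6325 0.3226 0.0854]
0.091 16 [0.6331 0.3235 0.0914]
0.097 84 [0.6377 0.3163 0.0986]
0.103 15 [0.6386 0.3143 0.1003]
side s11 [0.102 0.102 0.102 0.102 0.102 0.103 0.103 0.103 0.103 0.103 0.103 0.103
 0.104 0.104 0.105]
0.073 10 [0.5701 0.1052 0.0737]
0.079 13 [0.57   0.1023 0.0794]
0.085 13 [0.571  0.103  0.0844]
0.091 13 [0.5723 0.1069 0.0911]
0.097 12 [0.5723 0.103  0.0966]
0.103 45 [0.5796 0.0997 0.1024]
top top0 [0.098 0.098 0.099 0.099 0.099 0.099 0.1   0.1   0.1   0.1   0.101 0.102
 0.102 0.102 0.103]
0.097 34 [0.6419 0.2515 0.0977]
0.103 14 [0.6436 0.2547 0.1018]
top t11 [0.1   0.1   0.101 0.101 0.102 0.102 0.103 0.103 0.103 0.103 0.103 0.104
 0.105 0.105 0.106]
0.079 3 [0.5723 0.0945 0.0775]
0.085 4 [0.5727 0.0954 0.0848]
0.091 6 [0.5721 0.0985 0.0909]
0.097 8 [0.5749 0.1004 0.097 ]
0.103 29 [0.5807 0.0975 0.1027]
```

Pin 1 is in the hole but leans about 5–10° in x and sits 2–3 mm high. Gripping it along x will square it, so I'll turn now, place pin 2 that way too, then reseat pin 1.

Call:
apply_moves(commands=[[55,0.02,-0.02,0,0.32],[55,0,0,0,0.32],[55,0,0,0,0.32],[55,0,0,0,0.32],[55,0,0,0,0.32],[55,0,0,0,0.32],[55,0,0,0,0.32],[55,0,0,-0.3,0.32],[55,0,0,-0.4,0.32],[55,0,0,-0.4,0.32],[55,0,0,0,0]])

```text
clock: 31.1
position: [0.6385, 0.3139, 0.1126]
ee_rot: [-2.376, -2.054, 0.007]
force: [-0.1, -0.1, -0.5]
width: 0.55
gripper_force: 0.0
```

Call:
apply_moves(commands=[[55,0,0,-0.5,0],[55,0,0,-0.4,0],[55,0,0,-0.2,0],[55,0,0,0,0],[55,0,0,0,0]])

```text
clock: 31.72
position: [0.6403, 0.3159, 0.0505]
ee_rot: [2.376, 2.055, 0.003]
force: [-0.2, 0.1, -0.0]
width: 0.547
gripper_force: 0.0
```

Now close on pin 2 and lift.

Call:
apply_moves(commands=[[0,0,0.02,-0.02,0],[0,0,0,0,0],[0,0,0,0,0],[0,0,0,0,0],[0,0,0,0,0],[0,0,0,0,0],[0,0,0,0.2,0],[0,0,0,0.4,0],[0,0,0,0.5,0],[0,0,0,0.5,0],[0,0,0,0,0]], newtons=60)

```text
clock: 33.1
position: [0.6408, 0.3178, 0.1473]
ee_rot: [2.375, 2.055, 0.008]
force: [-0.1, 0.5, -1.6]
width: 0.229
gripper_force: 60.0
```

Run:
```python
from h import *
st();axis('s12',(.64,.317),.075,.2)
```

```text
{'clock': 33.1, 'position': [0.6408, 0.3178, 0.1473], 'ee_rot': [2.3751, 2.0553, 0.008], 'force': [-0.0903, 0.4502, -1.6057], 'width': 0.2286, 'gripper_force': 59.9831, 'joints': [-0.2202, 0.6845, -0.5556, 1.3527, 0.3662, 1.2009, -0.9486]}h.py:29: RuntimeWarning: Mean of empty slice.
  print(n,'red',len(q),q.mean(0).round(4),q.min(0).round(3),q.max(0).round(3));return im,P
  ret = um.true_divide(
Traceback (most recent call last):
  File "h.py", line 31, in axis
    im,P=pin('side',f,xy,zmin=zlo)
         ~~~^^^^^^^^^^^^^^^^^^^^^^
  File "h.py", line 29, in pin
    print(n,'red',len(q),q.mean(0).round(4),q.min(0).round(3),q.max(0).round(3));return im,P
                                            ~~~~~^^^
ValueError: zero-size array to reduction operation minimum which has no identity
```

Call:
apply_moves(commands=[[0,0,0,0.5,0],[0,0,0,0.3,0],[0,-0.2,-0.67,0,0],[0,-0.2,-0.67,0,0],[0,-0.2,-0.67,0,0],[0,-0.2,-0.67,0,0],[0,-0.2,-0.67,0,0],[0,-0.2,-0.67,0,0],[0,-0.2,-0.67,0,0],[0,-0.2,-0.67,0,0],[0,-0.2,-0.67,0,0],[0,-0.25,-0.65,0,0]])

```text
clock: 34.65
position: [0.5158, -0.0857, 0.1914]
ee_rot: [-2.376, -2.055, 0.001]
force: [0.3, -0.9, -0.9]
width: 0.226
gripper_force: 60.0
```

Call:
apply_moves(commands=[[0,0,0,-0.4,0],[0,0,0,-0.4,0],[0,0,0,-0.4,0],[0,0,0,0,0],[0,0,0,0,0]])

```text
clock: 35.28
position: [0.517, -0.0841, 0.1204]
ee_rot: [2.375, 2.056, 0.001]
force: [0.1, 1.1, -1.6]
width: 0.227
gripper_force: 60.0
```

```bash
sed -i "s/q=P\[M\]$/q=P[M]; q=np.zeros((1,3)) if len(q)==0 else q/" h.py
python3 - <<'E'
from h import *
st();p=observe()['position'];im,P=axis('s13',p[:2],.062,.17)
cv2.imwrite('pics/s13c.png',cv2.resize(im[170:270,200:330],None,fx=6,fy=6,interpolation=2)[:,:,::-1])
f=lambda X:((proj('side',X)-[200,170]+.5)*6-.5).round(0).tolist()
print(f([[p[0],p[1]-.001,p[2]-.0455]]),f([[.5177,-.0839,.056],[.5315,-.086,.056]]))
E
```

```text
{'clock': 35.275, 'position': [0.517, -0.0841, 0.1204], 'ee_rot': [2.3752, 2.0559, 0.0007], 'force': [0.1411, 1.0826, -1.6432], 'width': 0.2269, 'gripper_force': 59.9834, 'joints': [0.4841, 0.4173, -0.5613, 1.8811, 0.2746, 0.9195, -0.3505]}
side red 74 [ 0.5173 -0.078   0.1607] [ 0.51  -0.094  0.138] [ 0.527 -0.073  0.174]
0.082 7 [ 0.5125 -0.0804  0.0844]
0.09 12 [ 0.513  -0.0799  0.0899]
0.098 12 [ 0.5148 -0.0804  0.0982]
0.106 12 [ 0.5134 -0.0805  0.1068]
0.114 14 [ 0.5132 -0.0813  0.1142]
0.122 4 [ 0.5139 -0.0798  0.1192]
0.13 30 [ 0.5097 -0.0756  0.1319]
0.138 27 [ 0.5115 -0.0771  0.1357]
0.146 16 [ 0.5151 -0.0757  0.1458]
0.154 30 [ 0.5184 -0.0761  0.1539]
0.162 52 [ 0.5165 -0.0761  0.1633]
0.17 21 [ 0.5141 -0.076   0.1677]
[[452.0, 217.0]] [[453.0, 249.0], [426.0, 241.0]]
```

View pics/s13c.png

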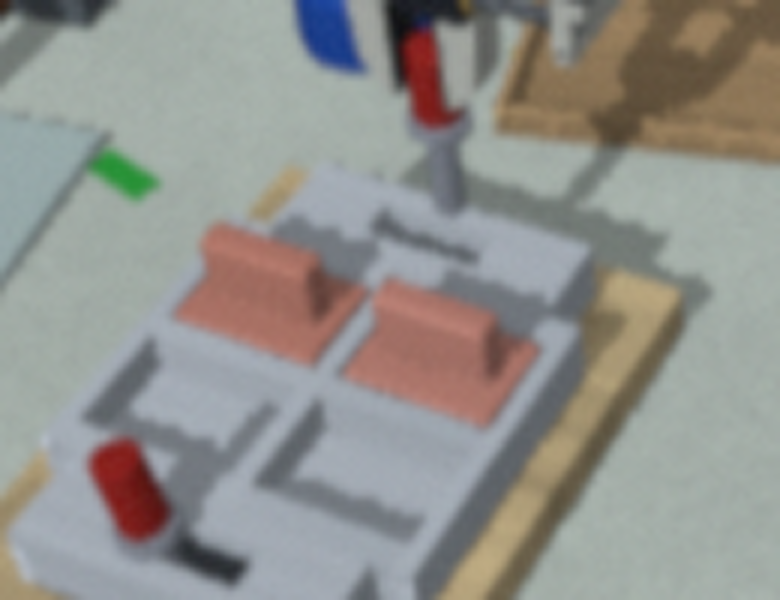

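The tip is at crop (451,211), close to the prediction, and the slot is centred near (427,238). Pin 1 visibly leans toward +x. Now I descend and poke.

Call:
apply_moves(commands=[[0,0,0,-0.25,0],[0,0,0,-0.25,0],[0,0,0,-0.2,0],[0,0,0,0,0]])

```text
clock: 35.83
position: [0.5156, -0.0841, 0.0765]
ee_rot: [-2.374, -2.055, 0.002]
force: [-0.2, -0.9, -0.2]
width: 0.224
gripper_force: 60.0
```

Call:
apply_moves(commands=[[0,0,0,-0.05,0],[0,0,0,-0.05,0],[0,0,0,-0.03,0],[0,0,0,0,0]])

```text
clock: 36.33
position: [0.5166, -0.0843, 0.07]
ee_rot: [2.376, 2.056, -0.0]
force: [0.4, -0.6, -0.8]
width: 0.227
gripper_force: 60.0
```

Call:
apply_moves(commands=[[0,0,0,-0.04,0],[0,0,0,-0.04,0],[0,0,0,0,0]])

```text
clock: 36.7
position: [0.5192, -0.084, 0.069]
ee_rot: [2.372, 2.053, 0.005]
force: [-6.6, 0.5, 36.5]
width: 0.229
gripper_force: 60.4
```

Call:
apply_moves(commands=[[0,0,0,0.12,0],[0,0.066,-0.01,0,0],[0,0,0,-0.07,0],[0,0,0,0,0]])

```text
clock: 37.2
position: [0.522, -0.0847, 0.0693]
ee_rot: [2.374, 2.055, 0.002]
force: [-2.5, 0.2, 18.5]
width: 0.226
gripper_force: 60.1
```

Call:
apply_moves(commands=[[0,0,0,0.08,0],[0,0.066,-0.01,0,0],[0,0,0,-0.08,0],[0,0,0,0,0]])

```text
clock: 37.7
position: [0.5258, -0.0853, 0.0693]
ee_rot: [2.374, 2.055, 0.002]
force: [-2.5, -0.3, 18.0]
width: 0.226
gripper_force: 60.1
```

Call:
apply_moves(commands=[[0,0,0,0.08,0],[0,0.066,-0.01,0,0],[0,0,0,-0.08,0],[0,0,0,0,0]])

```text
clock: 38.2
position: [0.5298, -0.0859, 0.0693]
ee_rot: [2.374, 2.055, 0.002]
force: [-2.8, 0.7, 17.3]
width: 0.225
gripper_force: 60.1
```

Call:
apply_moves(commands=[[0,0,0,0.08,0],[0,0.066,-0.01,0,0],[0,0,0,-0.08,0],[0,0,0,0,0]])

```text
clock: 38.7
position: [0.5337, -0.0866, 0.069]
ee_rot: [2.374, 2.055, 0.002]
force: [-2.4, -0.5, 13.2]
width: 0.226
gripper_force: 60.1
```

Call:
apply_moves(commands=[[0,0,0,0.08,0],[0,0.066,-0.01,0,0],[0,0,0,-0.08,0],[0,0,0,0,0]])

```text
clock: 39.2
position: [0.5368, -0.0872, 0.0678]
ee_rot: [2.375, 2.056, 0.001]
force: [2.2, 0.5, -1.0]
width: 0.227
gripper_force: 60.0
```

Call:
apply_moves(commands=[[0,0,0,0.08,0],[0,0.066,-0.01,0,0],[0,0,0,-0.08,0],[0,0,0,0,0]])

```text
clock: 39.7
position: [0.5398, -0.0878, 0.0676]
ee_rot: [-2.375, -2.055, 0.001]
force: [-0.2, -0.3, -1.0]
width: 0.227
gripper_force: 60.0
```

Call:
apply_moves(commands=[[0,0,0,-0.06,0],[0,0,0,-0.06,0],[0,0,0,-0.06,0],[0,0,0,0,0]])

```text
clock: 40.2
position: [0.5401, -0.0878, 0.0571]
ee_rot: [-2.375, -2.056, 0.001]
force: [1.0, -0.1, -1.6]
width: 0.232
gripper_force: 60.0
```

Call:
apply_moves(commands=[[0,0,0,-0.04,0],[0,0,0,-0.04,0],[0,0,0,0,0]])

```text
clock: 40.58
position: [0.5402, -0.0878, 0.0525]
ee_rot: [-2.375, -2.056, 0.0]
force: [-0.0, -0.1, -1.6]
width: 0.226
gripper_force: 60.0
```

Call:
apply_moves(commands=[[0,0,0,-0.03,0],[0,0,0,-0.03,0],[0,0,0,-0.02,0],[0,0,0,0,0]])

```text
clock: 41.08
position: [0.5407, -0.0879, 0.0494]
ee_rot: [2.375, 2.055, 0.0]
force: [-6.2, -1.0, 18.9]
width: 0.23
gripper_force: 60.1
```

Pin 2 is home. I'll release it and go to reseat pin 1.

Call:
apply_moves(commands=[[0,0,0,0.02,0],[55,0,0,0,0],[55,0,0,0,0],[55,0,0,0,0],[55,0,0,0.3,0],[55,0,0,0.6,0],[55,0,0,0.6,0],[55,0.18,0.8,0.1,0],[55,0.18,0.8,0,0],[55,0.18,0.8,0,0],[55,0,0.7,0,0],[55,0,0,0,0]])

```text
clock: 42.58
position: [0.5724, 0.1032, 0.1466]
ee_rot: [-2.368, -2.063, -0.004]
force: [0.2, -0.3, -0.0]
width: 0.548
gripper_force: 0.0
```

Run:
```python
from h import *
st()
def f(n,fl,xy):
    z=np.load(f'pics/{fl}.npz');P=pts(n,z['d']);i=z['im'].astype(int)
    M=(np.hypot(P[...,0]-xy[0],P[...,1]-xy[1])<.04)&(P[...,2]>.066)&(P[...,2]<.115)&(i[...,0]>80)&(i[...,1]<.5*i[...,0])&(i[...,2]<.5*i[...,0]);q=P[M]
    for a in(.07,.078,.086,.096):
        m=(q[:,2]>=a)&(q[:,2]<a+.008+.01*(a>.09))
        if m.sum()>2:print(fl,round(a+.003,3),m.sum(),np.median(q[m],0).round(4))
cap('side','s14');f('side','s14',(.54,-.088));f('side','s14',(.574,.1))
```

```text
{'clock': 42.575, 'position': [0.5724, 0.1032, 0.1466], 'ee_rot': [-2.368, -2.0625, -0.0044], 'force': [0.1501, -0.3163, -0.0485], 'width': 0.5483, 'gripper_force': 0.0, 'joints': [0.1434, 0.4807, -0.5837, 1.7126, 0.2981, 1.0362, -0.6787]}
s14 0.073 12 [ 0.5357 -0.0798  0.0739]
s14 0.081 18 [ 0.5359 -0.0802  0.0821]
s14 0.089 14 [ 0.5337 -0.0801  0.0904]
s14 0.099 32 [ 0.5379 -0.0844  0.1002]
s14 0.073 18 [0.5713 0.1057 0.0751]
s14 0.081 18 [0.5716 0.104  0.0815]
s14 0.089 23 [0.5733 0.1053 0.0907]
s14 0.099 53 [0.5784 0.1    0.1021]
```

Pin 2 stands square, with its top at 0.100. Now I grip pin 1 along x to square it and press it down.

Call:
apply_moves(commands=[[55,0.03,-0.05,-0.5,0],[55,0,0,-0.5,0],[55,0,0,-0.4,0],[55,0,0,-0.16,0],[55,0,0,0,0],[0,0,0,0,0],[0,0,0,0,0],[0,0,0,0,0],[0,0,0,0,0],[0,0,0,0,0],[0,0,0,0,0],[0,0,0,0,0]], newtons=30)

```text
clock: 44.12
position: [0.5745, 0.0952, 0.0517]
ee_rot: [2.375, 2.056, -0.0]
force: [-2.4, -0.4, 5.9]
width: 0.229
gripper_force: 29.9
```

Call:
apply_moves(commands=[[0,0,0,0,0],[0,-0.03,0,-0.03,0],[0,0,0,-0.03,0],[0,0,0,0,0]], newtons=60)

```text
clock: 44.62
position: [0.5747, 0.0954, 0.0512]
ee_rot: [2.373, 2.053, 0.005]
force: [-7.9, -3.9, 34.2]
width: 0.225
gripper_force: 60.2
```

Call:
apply_moves(commands=[[0,-0.05,0.01,0,0],[0,-0.05,0.01,0,0],[0,0,0,0,0]])

```text
clock: 45.0
position: [0.5725, 0.096, 0.0513]
ee_rot: [2.372, 2.049, 0.013]
force: [4.4, -4.7, 20.6]
width: 0.224
gripper_force: 59.7
```

Call:
apply_moves(commands=[[0,0,0,0.06,0],[50,0,0,0,0],[50,0,0,0,0],[50,0,0,0,0],[50,0,0,0.3,0],[50,0,0,0.6,0],[50,0,0,0.6,0],[50,0,-0.7,0.1,0],[50,0,-0.7,0,0],[50,0,0,0,0]])

```text
clock: 46.25
position: [0.567, 0.008, 0.1484]
ee_rot: [2.38, 2.048, -0.002]
force: [0.5, 1.4, 0.2]
width: 0.502
gripper_force: 0.0
```

```bash
cat >> h.py <<'E'
def head(fl,xy):
    z=np.load(f'pics/{fl}.npz');P=pts('side',z['d']);i=z['im'].astype(int)
    M=(np.hypot(P[...,0]-xy[0],P[...,1]-xy[1])<.04)&(P[...,2]>.066)&(P[...,2]<.115)&(i[...,0]>80)&(i[...,1]<.5*i[...,0])&(i[...,2]<.5*i[...,0]);q=P[M]
    for a in(.07,.078,.086,.096):
        m=(q[:,2]>=a)&(q[:,2]<a+.008+.01*(a>.09))
        if m.sum()>2:print(fl,round(a+.003,3),m.sum(),np.median(q[m],0).round(4))
E
python3 - <<'E'
from h import *
st();im,d=cap('side','s15');head('s15',(.54,-.088));head('s15',(.574,.1))
cv2.imwrite('pics/s15c.png',cv2.resize(im[205:285,190:290],None,fx=8,fy=7.5,interpolation=2)[:,:,::-1])
E
```

```text
{'clock': 46.25, 'position': [0.567, 0.008, 0.1484], 'ee_rot': [2.38, 2.0476, -0.0016], 'force': [0.4571, 1.3992, 0.1802], 'width': 0.5017, 'gripper_force': 0.0, 'joints': [0.3036, 0.4542, -0.5734, 1.7457, 0.2848, 1.025, -0.5229]}
s15 0.073 12 [ 0.5359 -0.0801  0.074 ]
s15 0.081 15 [ 0.5334 -0.0801  0.0819]
s15 0.089 18 [ 0.5352 -0.0796  0.0901]
s15 0.099 35 [ 0.5368 -0.0836  0.1008]
s15 0.073 14 [0.5639 0.1068 0.0736]
s15 0.081 21 [0.5652 0.1077 0.0814]
s15 0.089 18 [0.5622 0.1066 0.0909]
s15 0.099 53 [0.5671 0.1021 0.1005]
```

Pin 1 is now upright and home, with its top level with pin 2's. On to the stamps.

Call:
apply_moves(commands=[[60,0.02,-0.06,0,-0.315],[60,0.02,-0.06,0,-0.315],[60,0.02,-0.06,0,-0.315],[60,0.02,-0.06,0,-0.315],[60,0.02,-0.06,0,-0.315],[60,0.02,-0.06,0,-0.315],[60,0.03,-0.06,0,-0.315],[60,0.03,-0.06,0,-0.315],[60,0.03,-0.06,0,-0.315],[60,0.03,-0.06,0,-0.315],[60,0,0,0,0],[60,0,0,0,0]])

```text
clock: 47.8
position: [0.5812, -0.0224, 0.1477]
ee_rot: [-3.133, 0.225, -0.0]
force: [1.0, -0.0, -0.5]
width: 0.602
gripper_force: 0.0
```

```bash
cat >> h.py <<'E'
def yaw():
    s=observe();R=cv2.Rodrigues(np.array(s['ee_rot']))[0];print('yaw',np.arctan2(R[1,0],R[0,0]).round(4),np.round(s['position'],4))
E
python3 -c "
from h import *
yaw()"
```

```text
yaw -0.1433 [ 0.5812 -0.0224  0.1477]
```

Call:
apply_moves(commands=[[60,0.01,-0.11,0,-0.02],[60,0,0,-0.5,0],[60,0,0,-0.5,0],[60,0,0,-0.45,0],[60,0,0,-0.2,0],[60,0,0,0,0],[0,0,0,0,0],[0,0,0,0,0],[0,0,0,0,0],[0,0,0,0,0],[0,0,0,0,0],[0,0,0,0,0]], newtons=25)

```text
clock: 49.3
position: [0.5819, -0.0303, 0.0486]
ee_rot: [3.132, -0.248, 0.0]
force: [-0.3, -0.2, 2.2]
width: 0.173
gripper_force: 25.0
```

Call:
apply_moves(commands=[[0,0,0,0.2,0],[0,0,0,0.4,0],[0,0,0,0.5,0],[0,0,0,0.3,0],[0,-0.195,-0.563,0,0.07],[0,-0.195,-0.563,0,0.07],[0,-0.195,-0.563,0,0.07],[0,-0.195,-0.563,0,0.07],[0,-0.195,-0.563,0,0.07],[0,-0.195,-0.563,0,0.08],[0,-0.195,-0.563,0,0.08],[0,0,0,0,0]], newtons=30)

```text
clock: 50.8
position: [0.4982, -0.2704, 0.1329]
ee_rot: [3.137, 0.144, -0.001]
force: [0.1, 0.7, -1.5]
width: 0.172
gripper_force: 30.0
```

Call:
apply_moves(commands=[[0,0,0,-0.5,0],[0,0,0,-0.5,0],[0,0,0,-0.4,0],[0,0,0,-0.3,0],[0,0,0,0,0]])

```text
clock: 51.42
position: [0.4993, -0.2654, 0.0297]
ee_rot: [-3.136, -0.153, 0.003]
force: [-0.4, -0.1, -1.1]
width: 0.169
gripper_force: 30.0
```

```bash
python3 -c "
from h import *
yaw()"
```

```text
yaw 0.0976 [ 0.4993 -0.2654  0.0297]
```

Call:
apply_moves(commands=[[0,0,0,-0.1,0],[0,0,0,-0.04,0],[0,0,0,-0.03,0],[0,0,0,-0.02,0],[0,0,0,0,0]])

```text
clock: 52.05
position: [0.4999, -0.2667, 0.0191]
ee_rot: [3.138, 0.152, 0.0]
force: [0.6, -0.2, -1.0]
width: 0.172
gripper_force: 30.0
```

Call:
apply_moves(commands=[[0,0,0,-0.02,0],[0,0,0,-0.02,0],[0,0,0,0,0]])

```text
clock: 52.42
position: [0.5001, -0.267, 0.0185]
ee_rot: [3.137, 0.151, 0.001]
force: [-7.5, 2.0, 19.6]
width: 0.167
gripper_force: 30.0
```

Call:
apply_moves(commands=[[0,0,0,0.02,0],[50,0,0,0,0],[50,0,0,0,0],[50,0,0,0.3,0],[60,0,0,0.7,0],[60,0,0.5,0.8,-0.06],[60,0,0.6,0,-0.07],[60,0,0.6,0,-0.07],[60,0,0.6,0,-0.07],[60,0,0.6,0,-0.07],[60,0,0.6,0,-0.08],[60,0,0.65,0,-0.08]])

```text
clock: 53.92
position: [0.4998, -0.0167, 0.1258]
ee_rot: [3.132, -0.243, 0.0]
force: [-0.5, 0.3, -0.4]
width: 0.596
gripper_force: 0.0
```

Call:
apply_moves(commands=[[60,0,0,0,0],[60,0,0,0,0]])

```text
clock: 54.18
position: [0.4999, -0.0183, 0.1257]
ee_rot: [3.132, -0.24, -0.0]
force: [0.5, -0.5, -0.4]
width: 0.602
gripper_force: 0.0
```

```bash
python3 -c "
from h import *
yaw()"
```

```text
yaw -0.1529 [ 0.4999 -0.0183  0.1257]
```

Then grasp the second stamp: down 1.28 units.

Call:
apply_moves(commands=[[60,0,0.02,-0.5,0],[60,0,0,-0.4,0],[60,0,0,-0.3,0],[60,0,0,-0.08,0],[60,0,0,0,0],[0,0,0,0,0],[0,0,0,0,0],[0,0,0,0,0],[0,0,0,0,0],[0,0,0,0,0],[0,0,0,0,0]], newtons=30)

```text
clock: 55.55
position: [0.4999, -0.0166, 0.049]
ee_rot: [3.132, -0.241, -0.0]
force: [-0.7, -1.2, 1.4]
width: 0.169
gripper_force: 29.9
```

Call:
apply_moves(commands=[[0,0,0,0.2,0],[0,0,0,0.5,0],[0,0,0,0.6,0],[0,-0.2,-0.5,0,0.06],[0,-0.2,-0.55,0,0.06],[0,-0.21,-0.55,0,0.06],[0,-0.21,-0.55,0,0.06],[0,-0.21,-0.55,0,0.06],[0,-0.21,-0.55,0,0.06],[0,-0.21,-0.54,0,0.06],[0,-0.21,-0.54,0,0.07],[0,0,0,0,0]])

```text
clock: 57.05
position: [0.3989, -0.279, 0.1276]
ee_rot: [3.138, 0.137, -0.0]
force: [1.1, 0.7, -1.9]
width: 0.167
gripper_force: 29.9
```

Call:
apply_moves(commands=[[0,0,0,-0.5,0],[0,0,0,-0.5,0],[0,0,0,-0.3,0],[0,0,0,-0.2,0],[0,0,0,0,0],[0,0,0,0,0]])

```text
clock: 57.8
position: [0.4009, -0.2764, 0.0378]
ee_rot: [3.138, 0.144, 0.002]
force: [-0.5, -0.9, -1.1]
width: 0.168
gripper_force: 29.9
```

```bash
python3 -c "
from h import *
yaw()"
```

```text
yaw 0.0919 [ 0.4009 -0.2764  0.0378]
```

Call:
apply_moves(commands=[[0,0,0,-0.15,0],[0,0,0,-0.08,0],[0,0,0,-0.05,0],[0,0,0,-0.03,0],[0,0,0,0,0]])

```text
clock: 58.42
position: [0.4003, -0.2767, 0.0187]
ee_rot: [3.138, 0.143, 0.0]
force: [-1.4, -0.0, 3.1]
width: 0.172
gripper_force: 30.0
```

Call:
apply_moves(commands=[[0,0,0,-0.02,0],[0,0,0,-0.02,0],[0,0,0,0,0]])

```text
clock: 58.8
position: [0.4005, -0.2772, 0.0182]
ee_rot: [3.137, 0.143, 0.002]
force: [-9.4, 1.8, 33.6]
width: 0.169
gripper_force: 30.0
```

Call:
apply_moves(commands=[[0,0,0,0.03,0],[50,0,0,0,0],[50,0,0,0,0],[50,0,0,0.3,0],[60,0,0,0.7,0],[60,0,0,0.7,0],[60,0.1,0.6,0.5,-0.06],[60,0.1,0.6,0.3,-0.06],[60,0.1,0.6,0,-0.06],[60,0.1,0.6,0,-0.06],[60,0.1,0.6,0,-0.08],[60,0,0,0,0]])

```text
clock: 60.3
position: [0.4307, -0.0934, 0.1678]
ee_rot: [-3.139, 0.1, -0.0]
force: [0.8, -0.3, -0.3]
width: 0.599
gripper_force: 0.0
```

Run:
```python
from h import *
yaw();im,d=cap('top','t16');P=pts('top',d);i=im.astype(int)
M=(P[...,2]>.028)&(P[...,2]<.06)&(P[...,1]>.2)&(P[...,1]<.45)&(P[...,0]>.3)&(P[...,0]<.56)
n,l,s,c=cv2.connectedComponentsWithStats(M.astype('uint8'))
for k in range(1,n):
    if s[k,4]>20:q=P[l==k];print(s[k],np.median(q,0).round(4),cv2.minAreaRect(q[:,:2].astype('f4')))
M=(P[...,2]>.045)&(P[...,2]<.09)&(P[...,1]>-.42)&(P[...,1]<-.2)&(P[...,0]>.34)&(P[...,0]<.58)
n,l,s,c=cv2.connectedComponentsWithStats(M.astype('uint8'))
for k in range(1,n):
    if s[k,4]>20:q=P[l==k];print('stamp',s[k,4],np.median(q,0).round(4),cv2.minAreaRect(q[:,:2].astype('f4')))
a=im[100:240,150:290];b=im[100:240,290:470]
cv2.imwrite('pics/t16c.png',cv2.resize(np.hstack([a,b])[:,:,::-1],(800,350),interpolation=2))
```

```text
yaw -0.0637 [ 0.4307 -0.0934  0.1678]
[191 183  14  32 239] [0.4395 0.3142 0.0414] ((0.43901318311691284, 0.3152124285697937), (0.018897738307714462, 0.08914829045534134), 78.32559204101562)
stamp 130 [ 0.4998 -0.2642  0.0606] ((0.5010219812393188, -0.26492682099342346), (0.05377974733710289, 0.016931256279349327), 6.83101224899292)
stamp 128 [ 0.3996 -0.2734  0.06  ] ((0.3998713493347168, -0.27473184466362), (0.05262185260653496, 0.017552616074681282), 4.226548671722412)
```

View pics/t16c.png

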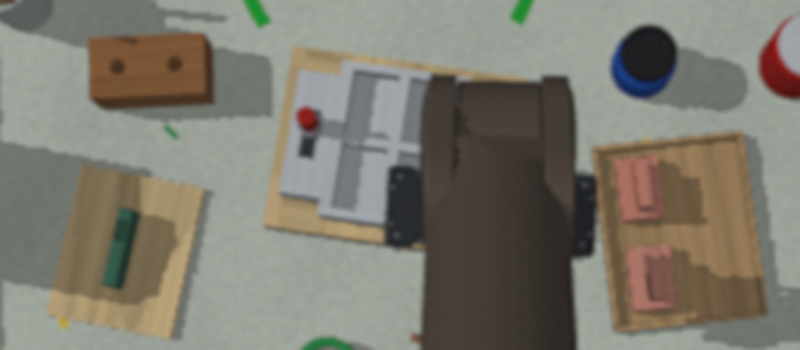

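Both stamps sit flat in the tray, at crop (640,188) and (650,278). The lid hasn't moved: its rib runs from (125,210) to (115,285). To keep joint 7 away from its limit I'll do a half turn on the way to the lid.

Call:
apply_moves(commands=[[60,0,0.3,0,0.333],[60,0,0.3,0,0.333],[60,0,0.4,0,0.333],[60,0,0.4,0,0.333],[60,0,0.4,0,0.333],[60,0,0.4,0,0.333],[60,0,0.4,0,0.333],[60,0,0.4,0,0.333],[60,0,0.4,0,0.333],[60,0,0.4,0,0.333],[60,0,0.4,0,0.333],[60,0,0.4,0,0.333]])

```text
clock: 61.85
position: [0.4308, 0.1791, 0.1676]
ee_rot: [1.784, 2.586, -0.001]
force: [0.4, 0.0, -0.5]
width: 0.599
gripper_force: 0.0
```

Call:
apply_moves(commands=[[60,0.04,0.4,0,0.333],[60,0.05,0.4,0,0.333],[60,0.05,0.4,0,0.333],[60,0,0.4,-0.3,0.333],[60,0,0.4,-0.3,0.333],[60,0,0.18,-0.3,0.333],[60,0,0,0,0],[60,0,0,0,0]])

```text
clock: 62.85
position: [0.4393, 0.3095, 0.1141]
ee_rot: [-0.341, -3.123, 0.001]
force: [1.0, 0.1, -0.0]
width: 0.6
gripper_force: 0.0
```

```bash
python3 -c "
from h import *
yaw();st()"
```

```text
yaw 2.9239 [0.4393 0.3095 0.1141]
{'clock': 62.85, 'position': [0.4393, 0.3095, 0.1141], 'ee_rot': [-0.3413, -3.123, 0.0007], 'force': [0.9882, 0.1177, -0.0055], 'width': 0.6001, 'gripper_force': 0.0, 'joints': [-0.0694, 0.5478, -0.9081, 1.8379, 0.5073, 1.0075, 0.1648]}
```

Call:
apply_moves(commands=[[60,0,0.07,-0.5,0.02],[60,0,0,-0.5,0],[60,0,0,-0.4,0],[60,0,0,-0.3,0],[60,0,0,0,0],[60,0,0,0,0]])

```text
clock: 63.6
position: [0.4392, 0.3151, 0.0128]
ee_rot: [0.319, 3.124, 0.001]
force: [-0.3, -0.9, 0.5]
width: 0.601
gripper_force: 0.0
```

Call:
apply_moves(commands=[[60,0,0,-0.1,0],[60,0,0,-0.07,0],[60,0,0,0,0]])

```text
clock: 63.98
position: [0.4385, 0.3145, 0.0014]
ee_rot: [-0.318, -3.125, 0.001]
force: [0.2, 0.7, -0.1]
width: 0.598
gripper_force: 0.0
```

Call:
apply_moves(commands=[[0,0,0,0,0],[0,0,0,0,0],[0,0,0,0,0],[0,0,0,0,0],[0,0,0,0,0],[0,0,0,0,0],[0,0,0,0.2,0],[0,0,0,0.2,0],[0,0,0,0,0]], newtons=55)

```text
clock: 65.1
position: [0.4393, 0.3153, 0.027]
ee_rot: [0.318, 3.124, 0.002]
force: [-0.7, -0.1, -2.9]
width: 0.189
gripper_force: 55.0
```

```bash
python3 -c "
from h import *
yaw();st()"
```

```text
yaw 2.9386 [0.4393 0.3153 0.027 ]
{'clock': 65.1, 'position': [0.4393, 0.3153, 0.027], 'ee_rot': [0.3182, 3.1238, 0.0024], 'force': [-0.6953, -0.0986, -2.916], 'width': 0.1888, 'gripper_force': 54.9974, 'joints': [-0.1471, 0.6556, -0.8212, 1.9127, 0.6352, 0.852, 0.0644]}
```

Call:
apply_moves(commands=[[0,0,0,0.5,0],[0,0,0,0.6,0],[0,0,0,0.7,0],[0,0.2,-0.57,0,0.01],[0,0.2,-0.57,0,0.01],[0,0.2,-0.57,0,0.01],[0,0.2,-0.57,0,0.01],[0,0.2,-0.57,0,0.01],[0,0.2,-0.57,0,0.01],[0,0.2,-0.57,0,0.01],[0,0.2,-0.57,0,0.01],[0,0.18,-0.57,0,0.02]])

```text
clock: 66.6
position: [0.5456, 0.0055, 0.1335]
ee_rot: [-0.24, -3.132, 0.0]
force: [0.8, 0.4, -3.7]
width: 0.19
gripper_force: 55.0
```

Call:
apply_moves(commands=[[0,0,0,-0.3,0],[0,0,0,0,0],[0,0,0,0,0]])

```text
clock: 66.97
position: [0.5451, 0.0083, 0.1159]
ee_rot: [-0.237, -3.132, -0.001]
force: [-0.3, 0.0, -3.1]
width: 0.192
gripper_force: 55.0
```

Run:
```python
from h import *
yaw();im,d=cap('side','s17');P=pts('side',d);head('s17',(.574,.1))
im,d=cap('top','t17');P=pts('top',d)
M=(P[...,2]>.10)&(P[...,2]<.145)&(P[...,1]>-.2)&(P[...,1]<.2)&(P[...,0]>.4)&(P[...,0]<.66);print(M.sum(),P[M].min(0),P[M].max(0))
```

```text
yaw 2.9908 [0.5451 0.0083 0.1159]
s17 0.073 15 [0.5623 0.106  0.0731]
s17 0.081 20 [0.5642 0.1068 0.0807]
s17 0.089 19 [0.5634 0.1075 0.0895]
s17 0.099 53 [0.5677 0.1025 0.1008]
1067 [ 0.44917203 -0.04142422  0.11222336] [0.58580263 0.09405184 0.14451844]
```

Call:
apply_moves(commands=[[0,0.01,0,-0.3,0],[0,0,0,-0.3,0],[0,0,0,-0.2,0],[0,0,0,-0.05,0],[0,0,0,0,0]])

```text
clock: 67.7
position: [0.5461, 0.0071, 0.0645]
ee_rot: [-0.24, -3.132, -0.0]
force: [0.2, 0.2, -1.0]
width: 0.187
gripper_force: 55.0
```

Call:
apply_moves(commands=[[0,0,0,-0.05,0],[0,0,0,-0.03,0],[0,0,0,0,0]])

```text
clock: 68.08
position: [0.5461, 0.0068, 0.0599]
ee_rot: [0.24, 3.132, -0.0]
force: [0.5, 0.3, -3.2]
width: 0.191
gripper_force: 55.0
```

Call:
apply_moves(commands=[[0,0,0.015,-0.03,0],[0,0,0,-0.03,0],[0,0,0,0,0]])

```text
clock: 68.45
position: [0.5463, 0.0079, 0.0576]
ee_rot: [0.24, 3.131, -0.001]
force: [-5.8, -2.6, 14.7]
width: 0.193
gripper_force: 55.0
```

Call:
apply_moves(commands=[[40,0,0,0,0],[50,0,0,0,0],[50,0,0,0,0],[50,0,0,0.3,0],[50,0,0,0.6,0],[50,0,0,0.7,0],[50,-0.2,0.7,0.4,0],[50,-0.3,0.7,0,0],[50,-0.3,0.7,0,0],[50,-0.3,0.7,0,0],[50,-0.2,0.7,0,0],[50,0,0,0,0]])

```text
clock: 69.95
position: [0.4664, 0.2221, 0.178]
ee_rot: [0.23, 3.132, 0.004]
force: [-0.1, -0.3, -0.5]
width: 0.5
gripper_force: 0.0
```

Run:
```python
from h import *
yaw();im,d=cap('top','t18');P=pts('top',d)
M=(P[...,2]>.085)&(P[...,2]<.11)&(P[...,1]>-.07)&(P[...,1]<.07)&(P[...,0]>.45)&(P[...,0]<.66)
q=P[M];print('rib',len(q),np.median(q,0).round(4),cv2.minAreaRect(q[:,:2].astype('f4')))
i=im.astype(int)
M=(P[...,2]>.058)&(P[...,2]<.072)&(abs(P[...,1]-.008)<.12)&(abs(P[...,0]-.546)<.12)&(i[...,0]-i[...,2]>25)
n,l,s,c=cv2.connectedComponentsWithStats(M.astype('uint8'));k=1+s[1:,4].argmax();q=P[l==k];print('lid',len(q),cv2.minAreaRect(q[:,:2].astype('f4')))
A=np.c_[q[:,:2],np.ones(len(q))];print('plane',np.linalg.lstsq(A,q[:,2],rcond=None)[0].round(4),np.median(q[:,2]))
cap('side','s18');head('s18',(.57,.1));head('s18',(.54,-.088))
```

```text
yaw 2.9953 [0.4664 0.2221 0.178 ]
rib 230 [0.5441 0.0091 0.098 ] ((0.5458709001541138, 0.009738975204527378), (0.0183993112295866, 0.08879895508289337), 81.09796905517578)
lid 2871 ((0.5467821359634399, 0.008894473314285278), (0.1455085128545761, 0.17747803032398224), 81.09419250488281)
plane [0.0024 0.0021 0.0636] 0.06486473465173259
s18 0.089 4 [0.559  0.1017 0.0888]
s18 0.099 25 [ 0.5379 -0.0873  0.1012]
```

Run:
```python
from h import *
z=np.load('pics/t18.npz');P=pts('top',z['d']);i=z['im'].astype(int)
for xy in((.57,.1),(.54,-.088)):
    M=(np.hypot(P[...,0]-xy[0],P[...,1]-xy[1])<.03)&(P[...,2]>.09)&(P[...,2]<.12)&(i[...,0]>60)&(i[...,1]<.55*i[...,0]);q=P[M];print(len(q),np.median(q,0).round(4) if len(q) else '')
print(arm.sign_off())
```

```text
43 [0.568  0.0999 0.1007]
43 [ 0.5381 -0.0871  0.0999]
the job is handed in; nothing more can be done
None
```

The job is handed in: both pins home, the two stamps that were there flat in the tray, and the lid square over the empty mould. On the way I let pin 1 fall onto the ear, and it first went in leaning, so I regripped it and pressed it home.

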